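Unclip the spent filter from the bench meter

ROBOT

A 6-joint arm with a two-finger parallel gripper is mounted at the origin on the work surface. World frame = base frame: x ahead of the robot, y to its left, z up, the work surface at z = 0. Lengths are in mm, angles in rad, forces in N, time in s.
With the tool pointing down it reaches from about 275 to 825 mm from the base axis. Payload 5.2 kg.
Tool frame: the origin (TCP) lies midway between the tips of the shut fingers; the grasp point (between the pads) lies 19 mm behind it (hold_point_z is the distance from the TCP to the grasp point, in mm); y points along the fingers, z is the direction in which the jaws open and shut, and the axes are right-handed (so a half turn about y gives the same grasp; the last joint's range is limited). The gripper opens to 93 mm and grips with 3 to 60 N. Pads are 15 mm wide; open, the fingers measure 128 mm over their backs; the gripper's body (75 mm by 188 mm) begins 65 mm behind the grasp point.
Start: joints at [0.966, 0.259, 1.535, -0, 1.348, -0.203], TCP at [215.071, 506.211, 185.253] pointing down, gripper open.
Joint ranges: [-3.14, 3.14], [-0.91, 2.08], [0.19, 2.58], [-1.22, 4.36], [0.22, 2.71], [-3.12, 3.12]. Speed limits (rad/s): [2.57, 2.57, 3.14, 3.14, 3.14, 3.14].

INTERFACE

Orientations are given as a unit quaternion [x, y, z, w].
In Python, from rig import * gives the robot as it stands.
- The arm moves only by the tool arm_command, never from a script. Its argument "moves" is a list of rows, each an object of numbers: "gripper": the opening, from 0 (shut) to 1 (fully open); "x", "y", "z": the shift along the tool's x, y, z in mm; "spin": the turn about the tool's y in rad. In form: [{"gripper": .., "x": .., "y": .., "z": .., "spin": ..}, ...]. A call has 1 to 10 rows; each row is the pose to reach, as a shift and turn from the pose commanded when the call began, along the tool's axes at that moment; what a row does not reach only later rows make up. A row lasts 1/10 s, in which the tool goes at most 50 mm and 8.59 degrees, less where a joint would pass 70% of its speed; a pose out of reach is approached as far as the arm can. A call with a gripper value outside its range is refused whole. The fingers move at their own pace and stop on an object; the grip force is fixed at half the most. Time passes only in rows, so rows that repeat a pose let the fingers close. It gives the time, the measured TCP pose, the force and the opening at its end, in the units of the state.
- get_obs(): the state, without advancing time (a new reading comes with each control period).
- grab_frame(name): name is "scene" or "top"; returns the picture (420x560x3 uint8, red, green, blue); there is no depth.
- get_calibration(name): a dict with "fx", "fy", "cx", "cy" (pixels), "R" (3x3) and "t" (3): a world point X has camera coordinates R X + t. Camera axes: x right, y down, z forward; pixel columns grow to the right and rows downward; lengths in mm; the calibration is good to about 2 mm. A picture is of the moment at which its call begins. get_calibration takes no time and is no camera call.
- finish_job(): hands the job in, once; it reports no verdict.
The state is a dict: "time": time; "q": joint angles; "qd": joint speeds; "effort": joint torques, N m; "position": TCP position; "tool_rot": TCP orientation; "force": force on the tool from outside, world axes, zero at the start; "wrist_torque": the same for the moment, N m; "gripper_width": finger opening in mm.
Only numpy, scipy, OpenCV 4.12 (cv2) and the standard library are available. Lean on these libraries where they do the work, as an engineer would, in place of code of your own. Each camera call takes 0.05 s, during which the arm holds its last target.

TASK

Take the spent filter cartridge out of the sloping bench meter: pinch its two sprung clips together so that the cartridge springs up by itself before you take hold of it, never wrenching it against the clips. Then pull it out and set it down upright, not dropped, on the floor of the shallow metal tray. Leave the divided rack, the jar and the bottle where they are.

Things in the scene. Friction and masses are not known exactly. Their poses are not given: they have to be found in the camera images.
- meter: the white wedge-shaped bench meter (fixed), 170 mm wide and 170 mm along its sloping deck, which rises at 20 degrees away from the robot, 56 mm high in front, 114 mm at the back. Origin: on the table under the deck's centre; z up, x towards its high end. Its holder is dock
- dock: cartridge holder in the middle of the deck. Origin: centre of the pocket's mouth (32 x 24 mm, about 40 deep) on the deck's surface, x up the slope, y left across the deck (the line through both clips), z square out of the deck. A sprung ejector in the pocket pushes the cartridge along z with 3 N. Four 4 x 9 mm ears at x +-15, y +-22.5 mm, 33 mm tall, carry the clips' pins
- clip_left: grey sprung rocker clip on the dock's +y side: upright plate 22 mm wide along the dock's x, 4 mm thick, 7 to 53 mm above the deck. Origin: its pivot, 28 mm above the deck at y = 17 mm; axes as the dock's at rest. Below the pivot an inward hook lies 3.5 mm over the cartridge's flange; above it, 38 to 53 mm over the deck, is a ribbed finger pad
- clip_right: its mirror image on the dock's -y side. Either clip alone still holds the cartridge: both must be pinched at the same time, and held until it is up. They spring back when let go
- clip_left_tab (a point): centre of the outer face of the left finger pad: at rest y = 27.5 mm, 45.5 mm above the deck, the pads about 56 mm apart outside. Pressing it inwards swings the hook out: 4 N starts it, 7 N frees the hook when it has moved in 3 to 4 mm (pads about 48 mm apart); the stop is near 44 mm
- clip_right_tab (a point): the same point on the right clip's finger pad
- cartridge: white plastic filter cartridge, 86 mm tall, about 80 g. Origin: centre of its underside, z up along it, x and y as the dock's while seated. Foot 30 x 22 mm (x, y), flange 36 x 32 mm from 41 to 46 mm up, then a flat-sided body 36 x 22 mm to the top. Snapped in, its origin lies 38 mm below the deck's surface, its body between the clips
- cartridge_top (a point): centre of the cartridge's top, 48 mm over the deck when snapped in. Freed, the ejector lifts it 14 mm along the dock's z in half a second and it stays up, loose, leaning with the dock, its foot 24 mm deep in the pocket. The clips stand beside its y faces; its x faces, 36 mm apart, are free to be gripped. It pulls out along the dock's z
- tray: shallow open metal tray, 110 x 150 mm (x, y), walls 4 mm thick and 20 mm high; origin under its centre, z up; inner floor 4 mm above the origin. Lies to the left or right of the meter
- rack: bystander: deep white box of the same outline, 55 mm high, divided into six; origin under its centre
- jar: bystander: sample jar, 54 mm wide, 65 mm high, red cap; origin under its centre
- flask: bystander: green bottle, 64 mm wide, 130 mm high, blue cap; origin under its centre
Not all that is in view belongs to the job. Of the things that look like the cartridge, the larger one is meant.

How it is judged (in metres and radians):
On the way:
1. the cartridge has sprung up out of its clips, at least 9 mm of its 14 mm, with no finger holding it (z of cartridge in the frame of dock between -0.029 and -0.018 m and contact force between the fingers and cartridge below 0.5 N), for 0.2 s.
At the end, for the whole second after the job is handed in: The cartridge stands upright (within 0.1 rad) and at rest on the tray's inner floor (its underside within 4 mm of it), wholly inside the walls, let go (x of cartridge in the frame of tray between -0.05 and 0.05 m and y of cartridge in the frame of tray between -0.07 and 0.07 m and z of cartridge in the frame of tray below 0.008 m and angle between cartridge's own z axis and vertical below 0.1 rad and linear speed of cartridge below 0.02 m/s and contact force between the fingers and cartridge below 0.1 N); the robot touches nothing.
It fails at once if the cartridge wrenched against a clip with more than 25 N (contact force between cartridge and clip_left above 25 N or contact force between cartridge and clip_right above 25 N).
It fails at once if the cartridge let go over the tray more than 14 mm above its floor (x of cartridge in the frame of tray between -0.055 and 0.055 m and y of cartridge in the frame of tray between -0.075 and 0.075 m and z of cartridge in the frame of tray above 0.018 m and contact force between the fingers and cartridge below 0.02 N).
It fails at once if the rack, jar or bottle moved more than 30 mm (distance of any of rack, jar, flask from where it was at the start of the episode above 0.03 m).
It also fails if it takes over 48 s, if anything falls off the work surface, if the arm or the gripper's body presses on something with over 40 N, if the wrist force passes 120 N, or if a joint passes its speed limit or range.

## Working session

There is one attempt and no reset: what is moved stays moved. The work goes in short steps, Python scripts to look and compute and a tool call to move; the robot and the scene stay as the last step left them, time stands still between calls to the robot, and variables do not carry over. Pictures are saved under pics/ and viewed, and the job is handed in when it is done.

Besides the shell and the picture viewer there is one more tool, called after ">>>" by a JSON object that holds its "name" and its "arguments". arm_command: Moves the arm, as the interface text tells. Its arguments: {"type":"object","properties":{"moves":{"type":"array","items":{"type":"object","properties":{"gripper":{"type":"number"},"x":{"type":"number"},"y":{"type":"number"},"z":{"type":"number"},"spin":{"type":"number"}}}}},"required":["moves"]}

```bash
ls; mkdir -p pics
python3 - <<'E'
from rig import *
import cv2
print(get_obs())
for n in("scene","top"):
    c=get_calibration(n);print(n,c)
    cv2.imwrite(f"pics/{n}0.png",cv2.resize(grab_frame(n)[:,:,::-1],None,fx=1.4,fy=1.4,interpolation=cv2.INTER_CUBIC))
E
```

```text
pics
{'time': 0.0, 'q': array([ 9.66218709e-01,  2.59322890e-01,  1.53606838e+00,  1.55586607e-05,
        1.34798662e+00, -2.02795605e-01]), 'qd': array([-4.34130361e-04,  4.55068501e-04, -9.00073382e-04, -1.87838930e-05,
       -7.18403434e-05, -5.98764406e-05]), 'effort': array([-2.84163609e-03, -4.37305677e+01, -2.84003359e+01,  7.16352230e-02,
        4.12625237e-02, -1.51006507e-04]), 'position': array([214.70793553, 505.71424069, 184.43447833]), 'tool_rot': array([ 0.6934641 , -0.14135186,  0.14084613, -0.69230742]), 'force': array([-0.8039625 , -0.1069272 ,  0.38852668]), 'wrist_torque': array([-0.05907487, -0.02603651, -0.05672278]), 'gripper_width': 92.70118291271372}
scene {'fx': 416.27061969541734, 'fy': 416.27061969541734, 'cx': 277.9516039257944, 'cy': 210.61670638824086, 'R': array([[-0.6694308 ,  0.74286894,  0.00285337],
       [ 0.48855455,  0.44314429, -0.7516233 ],
       [-0.55962206, -0.50176577, -0.65958644]]), 't': array([ 404.28307834, -205.40572341, 1215.86594684])}
top {'fx': 432.4821168664334, 'fy': 432.4821168664334, 'cx': 287.8026875113298, 'cy': 208.09542932698054, 'R': array([[-0.0063171 , -0.99986898, -0.01490348],
       [-0.98960224,  0.00839245, -0.14358615],
       [ 0.14369241,  0.01384147, -0.9895256 ]]), 't': array([  18.26654138,  583.98045002, 1074.86037247])}
```

View pics/scene0.png

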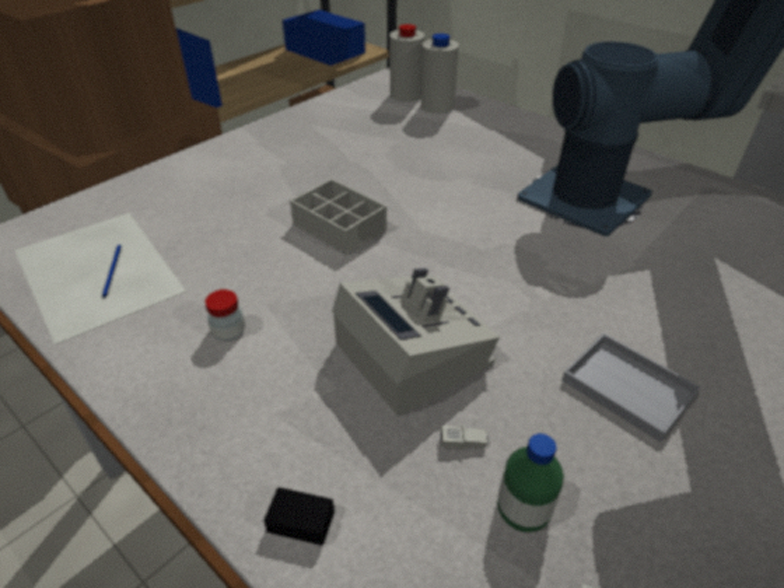

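View pics/top0.png

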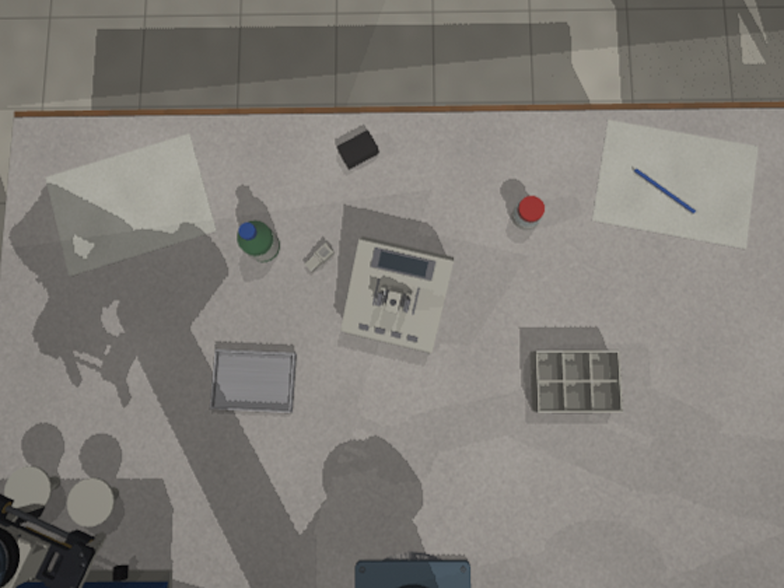

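The cartridge in the dock, at about (392,298) in top and (425,297) in scene, stands upright between two grey clips. The object lying on the table, at (319,256) in top and (464,437) in scene, is smaller and has no clips, so the docked one is meant. I'll confirm that in an enlarged crop and measure from it.

Run:
```python
from rig import *
import cv2,numpy as np
for n,(u0,v0,w,h) in {"scene":(225,180,160,120),"top":(215,155,130,110)}.items():
    f=grab_frame(n)[:,:,::-1]; cv2.imwrite(f"pics/raw_{n}.png",f)
    s=5
    c=cv2.resize(f[v0:v0+h,u0:u0+w],None,fx=s,fy=s,interpolation=cv2.INTER_CUBIC)
    for u in range(u0,u0+w,10):
        if u%20==0: cv2.putText(c,str(u),((u-u0)*s,10),0,.35,(0,0,255),1); cv2.line(c,((u-u0)*s,12),((u-u0)*s,18),(0,0,255),1)
    for v in range(v0,v0+h):
        if v%20==0: cv2.putText(c,str(v),(0,(v-v0)*s+4),0,.35,(0,0,255),1)
    cv2.imwrite(f"pics/crop_{n}.png",c)
```

```text
(no output)
```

View pics/crop_scene.png

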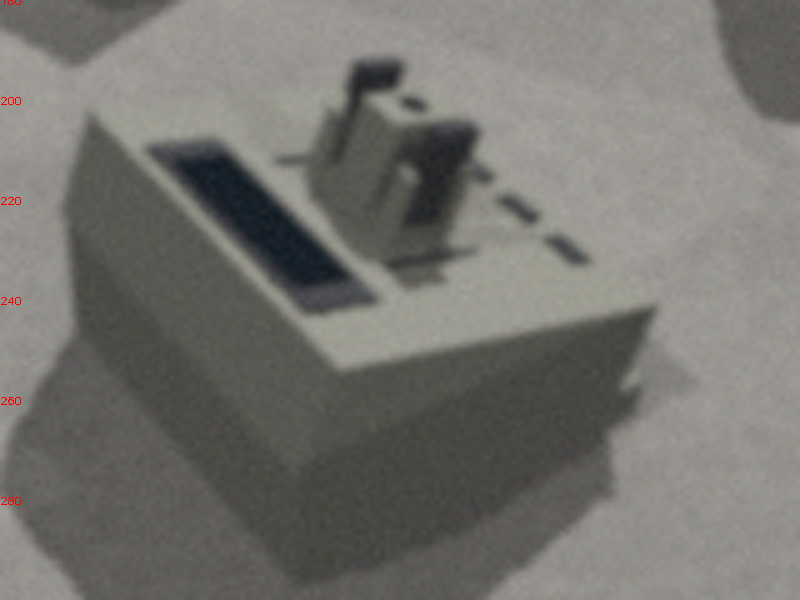

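View pics/crop_top.png

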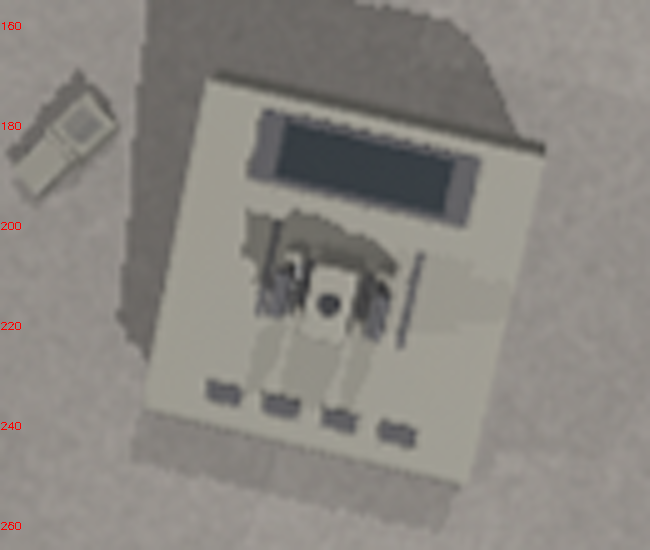

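The crops confirm it. In top, the docked cartridge (top face about (281,215) raw) stands between two dark clip pads and is larger than the loose lookalike at (233,186). Next I'll fit the meter's pose from the deck corners, and the tray's as well.

```bash
cat > h.py <<'E'
from rig import *
import numpy as np, cv2
from scipy.optimize import least_squares
C={n:get_calibration(n) for n in("scene","top")}
def proj(n,X):
    c=C[n];p=np.atleast_2d(X)@np.array(c["R"]).T+c["t"]
    return np.c_[c["fx"]*p[:,0]/p[:,2]+c["cx"],c["fy"]*p[:,1]/p[:,2]+c["cy"]]
def T(p,X):
    a=p[2];X=np.atleast_2d(X);return X@np.array([[np.cos(a),np.sin(a),0],[-np.sin(a),np.cos(a),0],[0,0,1]])+[p[0],p[1],0]
t20=np.radians(20)
def dock(d):  # dock -> meter
    d=np.atleast_2d(d);return np.c_[d[:,0]*np.cos(t20)-d[:,2]*np.sin(t20),d[:,1],d[:,0]*np.sin(t20)+d[:,2]*np.cos(t20)+85]
def unproj(n,uv,z):
    c=C[n];R=np.array(c["R"]);d=R.T@[(uv[0]-c["cx"])/c["fx"],(uv[1]-c["cy"])/c["fy"],1];o=-R.T@c["t"];return o+d*(z-o[2])/d[2]
E
python3 - <<'E'
from h import *
m=79.9
pts=[("scene",(-.0+79.9,-85,114),(243,202.4)),("scene",(m,85,114),(293.4,254)),("scene",(-m,85,56),(356.2,241.6)),("scene",(m,85,0),(285.6,296.6)),
("top",(m,85,114),(257,170.2)),("top",(m,-85,114),(323.6,184.2)),("top",(-m,-85,56),(307.6,252.2)),("top",(-m,85,56),(244.4,236.6))]
def res(p): return np.ravel([proj(n,T(p,X))[0]-uv for n,X,uv in pts])
for sel in(None,"scene","top"):
    g=lambda p: np.ravel([proj(n,T(p,X))[0]-uv for n,X,uv in pts if sel in(None,n)])
    r=least_squares(g,[600,0,-.2]);print(sel,r.x,r.fun.round(1))
    q=r.x
r=least_squares(res,[600,0,-.2]);p=r.x
for n in C:
  f=cv2.imread(f"pics/raw_{n}.png");s=5;u0,v0,w,h={"scene":(225,180,160,120),"top":(215,155,130,110)}[n]
  c=cv2.resize(f[v0:v0+h,u0:u0+w],None,fx=s,fy=s,interpolation=cv2.INTER_CUBIC)
  def poly(X,col):
    uv=((proj(n,X)-[u0,v0]+.5)*s).astype(int);cv2.polylines(c,[uv],True,col,1)
  poly(T(p,[(m,85,114),(m,-85,114),(-m,-85,56),(-m,85,56)]),(0,0,255))
  poly(T(p,dock([(18,11,48),(18,-11,48),(-18,-11,48),(-18,11,48)])),(0,255,0))
  for sg in(1,-1): poly(T(p,dock([(11,sg*27.5,53),(-11,sg*27.5,53),(-11,sg*27.5,38),(11,sg*27.5,38)])),(255,0,0))
  cv2.imwrite(f"pics/fit_{n}.png",c)
E
```

```text
None [ 5.71286168e+02  2.63400980e+01 -2.45331597e-01] [-1.3 -0.7 -2.2  0.2 -0.  -0.5  4.1 -1.7 -0.6 -0.5  0.5  1.4  0.6 -1.4
 -1.6 -1.7]
scene [ 5.72191822e+02  2.78392398e+01 -2.58031783e-01] [-0.9 -0.6 -2.8  0.8  0.3  0.7  3.7 -1.1]
top [ 5.69970699e+02  2.55419685e+01 -2.33260238e-01] [-0.8  0.3  0.5  1.5  1.3 -1.2 -1.  -0.7]
```

View pics/fit_scene.png

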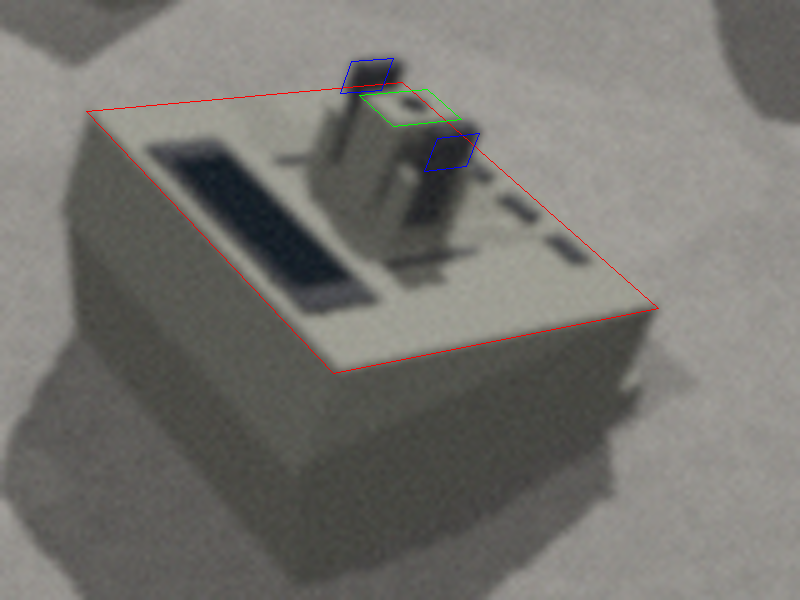

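View pics/fit_top.png

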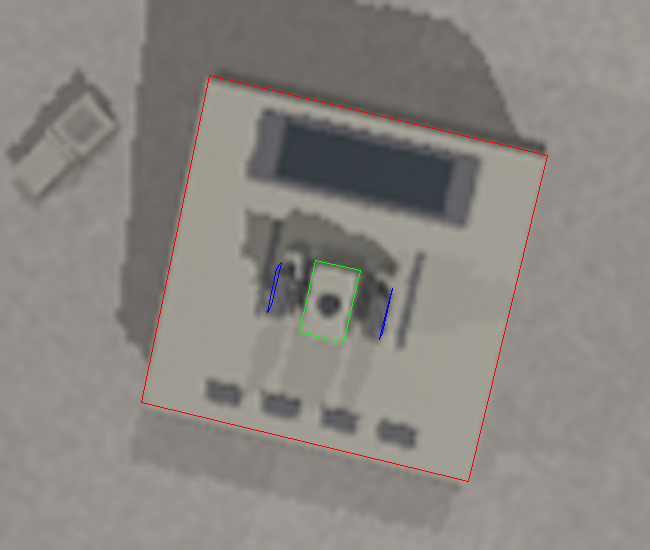

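Run:
```python
from h import *
m=79.9
D=lambda *d: tuple(dock(d)[0])
pts=[("scene",(m,-85,114),(243,202.4)),("scene",(m,85,114),(293.4,254)),("scene",(-m,85,56),(356.2,241.6)),
("top",(m,85,114),(257,170.2)),("top",(m,-85,114),(323.6,184.2)),("top",(-m,-85,56),(307.6,252.2)),("top",(-m,85,56),(244.4,236.6))]
for sel in(None,"scene","top"):
    g=lambda p: np.ravel([proj(n,T(p,X))[0]-uv+.5 for n,X,uv in pts if sel in(None,n)])
    r=least_squares(g,[600,0,-.2]);print(sel,r.x.round(3),r.fun.round(1))
    if sel is None:p=r.x
for n in C:
  f=cv2.imread(f"pics/raw_{n}.png");s=12;u0,v0,w,h={"scene":(280,185,50,50),"top":(256,190,50,50)}[n]
  c=cv2.resize(f[v0:v0+h,u0:u0+w],None,fx=s,fy=s,interpolation=cv2.INTER_CUBIC)
  c=cv2.convertScaleAbs(c,alpha=1.4)
  c0=c.copy()
  def poly(X,col):
    uv=((proj(n,X)-[u0,v0]+.5)*s).astype(int);cv2.polylines(c,[uv],True,col,1)
  poly(T(p,dock([(18,11,48),(18,-11,48),(-18,-11,48),(-18,11,48)])),(0,255,0))
  for sg in(1,-1): poly(T(p,dock([(11,sg*27.5,53),(-11,sg*27.5,53),(-11,sg*27.5,38),(11,sg*27.5,38)])),(255,0,0))
  cv2.imwrite(f"pics/fit2_{n}.png",c)
a=[cv2.imread(f"pics/fit2_{n}.png") for n in C]
cv2.imwrite("pics/fit2.png",cv2.resize(np.hstack(a),(800,400)))
```

```text
None [ 5.70677e+02  2.67420e+01 -2.34000e-01] [-0.6  0.2 -0.6  0.8  0.8 -0.5 -0.8  0.5  0.5  1.7  1.3 -0.9 -1.  -0.5]
scene [ 5.69929e+02  2.65640e+01 -2.36000e-01] [-0.4 -0.1 -0.5  0.4  1.  -0.6]
top [ 5.71233e+02  2.67770e+01 -2.33000e-01] [-0.8  0.3  0.5  1.5  1.3 -1.1 -1.  -0.7]
```

View pics/fit2.png

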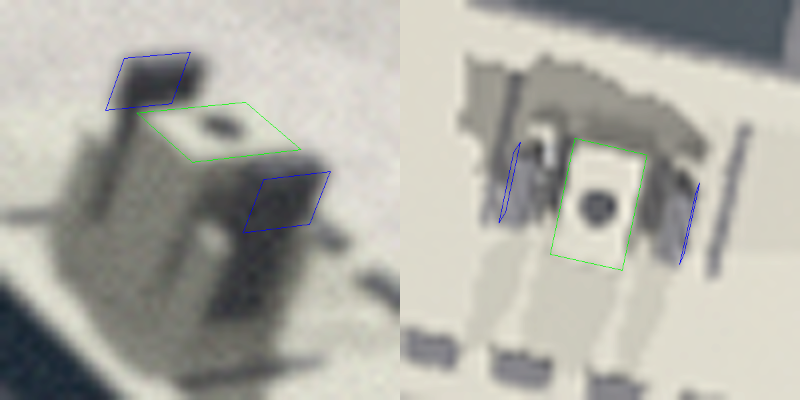

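```bash
cat >> h.py <<'E'
from scipy.spatial.transform import Rotation as Ro
P=np.array([570.7,26.7,-0.234])
def plan(target,jaw):
    """target TCP world mm; jaw = world heading angle of jaw axis"""
    o=get_obs();R=Ro.from_quat(o["tool_rot"]).as_matrix()
    d=R.T@(np.asarray(target)-o["position"])
    j=np.array([np.cos(jaw),np.sin(jaw),0]);l=R.T@j   # in tool frame; z->j by rotation about y: (sin s,.,cos s)
    s=np.arctan2(l[0],l[2]);s2=s-np.pi if s>0 else s+np.pi
    print("t",o["time"],"pos",o["position"].round(1),"F",o["force"].round(1),"w",round(o["gripper_width"],1),"q6",o["q"][5].round(2))
    print("y-axis",R[:,1].round(3),"z-axis",R[:,2].round(3)); print("shift xyz",d.round(1),"spin",s.round(3),"or",s2.round(3))
    return R
E
python3 - <<'E'
from h import *
tab=T(P,dock([(0,0,45.5)]))[0];print(tab)
plan(tab+[0,0,50],P[2]+np.pi/2)
E
```

```text
[555.56219709  30.30834711 127.75601425]
t 0.2 pos [214.9 505.9 184.7] F [0.5 0.4 0.5] w 93.1 q6 -0.2
y-axis [-0.001 -0.001 -1.   ] z-axis [ 0.391  0.92  -0.001]
shift xyz [ 499.5    7.2 -304.5] spin -0.168 or 2.974
```

>>> {"name": "arm_command", "arguments": {"moves": [{"x": 499, "y": 7, "z": -304, "spin": -0.168, "gripper": 1}, {"x": 499, "y": 7, "z": -304, "spin": -0.168, "gripper": 1}, {"x": 499, "y": 7, "z": -304, "spin": -0.168, "gripper": 1}, {"x": 499, "y": 7, "z": -304, "spin": -0.168, "gripper": 1}, {"x": 499, "y": 7, "z": -304, "spin": -0.168, "gripper": 1}, {"x": 499, "y": 7, "z": -304, "spin": -0.168, "gripper": 1}, {"x": 499, "y": 7, "z": -304, "spin": -0.168, "gripper": 1}, {"x": 499, "y": 7, "z": -304, "spin": -0.168, "gripper": 1}, {"x": 499, "y": 7, "z": -304, "spin": -0.168, "gripper": 1}, {"x": 499, "y": 7, "z": -304, "spin": -0.168, "gripper": 1}]}}

```text
time: 1.2
position: [504.6, 101.4, 179.3]
tool_rot: [-0.702, 0.083, -0.083, 0.702]
force: [0.8, -0.3, -0.2]
gripper_width: 93.2
```

Run:
```python
from h import *
tab=T(P,dock([(0,0,45.5)]))[0]
plan(tab+[0,0,20],P[2]+np.pi/2)
```

```text
t 1.2 pos [504.6 101.4 179.3] F [ 0.8 -0.3 -0.2] w 93.2 q6 -1.36
y-axis [ 0.  0. -1.] z-axis [0.232 0.973 0.   ]
shift xyz [ 66.   31.6 -57.4] spin -0.0 or 3.142
```

>>> {"name": "arm_command", "arguments": {"moves": [{"x": 66, "y": 0, "z": -57, "gripper": 1}, {"x": 66, "y": 0, "z": -57, "gripper": 1}, {"x": 66, "y": 0, "z": -57, "gripper": 1}, {"x": 66, "y": 0, "z": -57, "gripper": 1}, {"x": 66, "y": 20, "z": -57, "gripper": 1}, {"x": 66, "y": 30, "z": -57, "gripper": 1}, {"x": 66, "y": 30, "z": -57, "gripper": 1}]}}

```text
schema error: expected keys gripper, x, y, z, spin
```

Run:
```python
from h import *
tab=T(P,dock([(0,0,45.5)]))[0]
plan(tab+[0,0,-4],P[2]+np.pi/2)
a=[]
for n in C:
  f=grab_frame(n)[:,:,::-1];s=8;u0,v0,w,h={"scene":(275,170,50,60),"top":(256,185,50,60)}[n]
  c=cv2.resize(f[v0:v0+h,u0:u0+w],None,fx=s,fy=s,interpolation=cv2.INTER_CUBIC)
  a.append(cv2.convertScaleAbs(c,alpha=1.4))
cv2.imwrite("pics/pre.png",np.hstack(a))
```

```text
t 1.2 pos [504.6 101.4 179.3] F [ 0.8 -0.3 -0.2] w 93.2 q6 -1.36
y-axis [ 0.  0. -1.] z-axis [0.232 0.973 0.   ]
shift xyz [ 66.   55.6 -57.4] spin -0.0 or 3.142
```

View pics/pre.png

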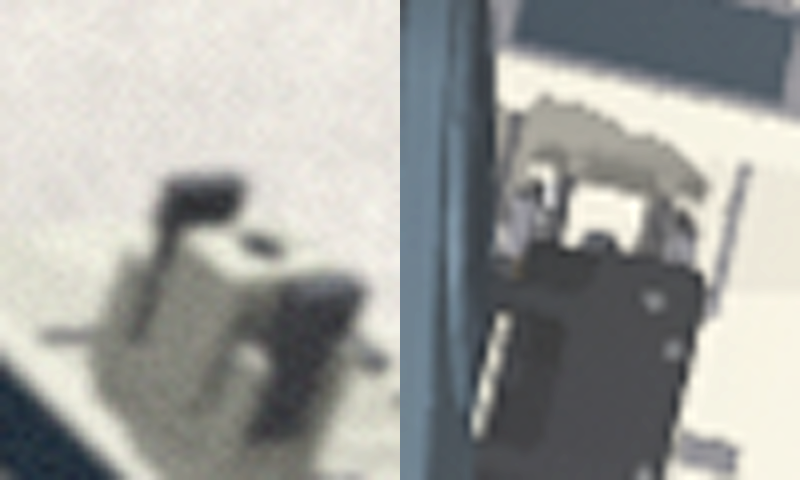

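The row was refused because it had no spin key. The picture shows the arm still short of the dock, with the clips at rest and the cartridge seated. I'll resend the move with every key.

>>> {"name": "arm_command", "arguments": {"moves": [{"x": 66, "y": 0, "z": -57, "spin": 0, "gripper": 1}, {"x": 66, "y": 0, "z": -57, "spin": 0, "gripper": 1}, {"x": 66, "y": 0, "z": -57, "spin": 0, "gripper": 1}, {"x": 66, "y": 0, "z": -57, "spin": 0, "gripper": 1}, {"x": 66, "y": 20, "z": -57, "spin": 0, "gripper": 1}, {"x": 66, "y": 30, "z": -57, "spin": 0, "gripper": 1}, {"x": 66, "y": 30, "z": -57, "spin": 0, "gripper": 1}]}}

```text
time: 2.0
position: [552.7, 34.1, 147.8]
tool_rot: [-0.702, 0.083, -0.081, 0.702]
force: [-0.1, -0.2, 0.4]
gripper_width: 92.7
```

```bash
cat > look.py <<'E'
from h import *
import sys
def look(name,boxes={"scene":(260,165,65,75),"top":(240,185,65,75)},s=6):
  a=[]
  for n in C:
    f=grab_frame(n)[:,:,::-1];u0,v0,w,h=boxes[n]
    c=cv2.resize(f[v0:v0+h,u0:u0+w],None,fx=s,fy=s,interpolation=cv2.INTER_CUBIC)
    a.append(cv2.convertScaleAbs(c,alpha=1.4))
  cv2.imwrite(f"pics/{name}.png",np.hstack(a))
E
python3 - <<'E'
from look import *
tab=T(P,dock([(0,0,45.5)]))[0]
plan(tab+[0,0,-4],P[2]+np.pi/2)
look("pre2")
E
```

```text
t 2.0 pos [552.7  34.1 147.8] F [-0.1 -0.2  0.4] w 92.7 q6 -1.48
y-axis [-0.004  0.001 -1.   ] z-axis [ 0.23   0.973 -0.   ]
shift xyz [ 3.7 24.  -3.1] spin 0.002 or -3.14
```

View pics/pre2.png

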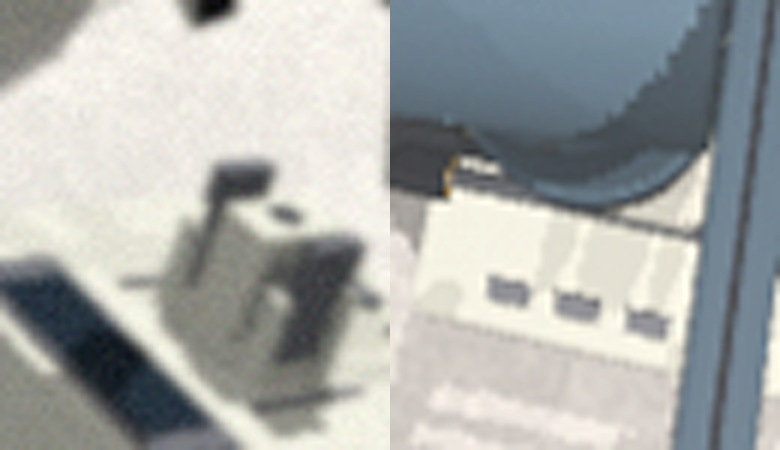

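>>> {"name": "arm_command", "arguments": {"moves": [{"x": 3, "y": 0, "z": -2, "spin": 0, "gripper": 1}, {"x": 3, "y": 8, "z": -2, "spin": 0, "gripper": 1}, {"x": 3, "y": 16, "z": -2, "spin": 0, "gripper": 1}, {"x": 3, "y": 23, "z": -2, "spin": 0, "gripper": 1}, {"x": 3, "y": 23, "z": -2, "spin": 0, "gripper": 1}]}}

```text
time: 2.6
position: [556.2, 30.0, 124.7]
tool_rot: [-0.702, 0.084, -0.082, 0.702]
force: [-0.5, -0.3, -0.2]
gripper_width: 92.9
```

Run:
```python
from look import *
tab=T(P,dock([(0,0,45.5)]))[0]
plan(tab+[0,0,-4],P[2]+np.pi/2)
look("pre3",{"scene":(250,150,90,100),"top":(240,185,10,100)})
```

```text
t 2.6 pos [556.2  30.  124.7] F [-0.5 -0.3 -0.2] w 92.9 q6 -1.48
y-axis [-0.003  0.    -1.   ] z-axis [ 0.232  0.973 -0.   ]
shift xyz [-0.7  1.   0.1] spin 0.0 or -3.142
```

View pics/pre3.png

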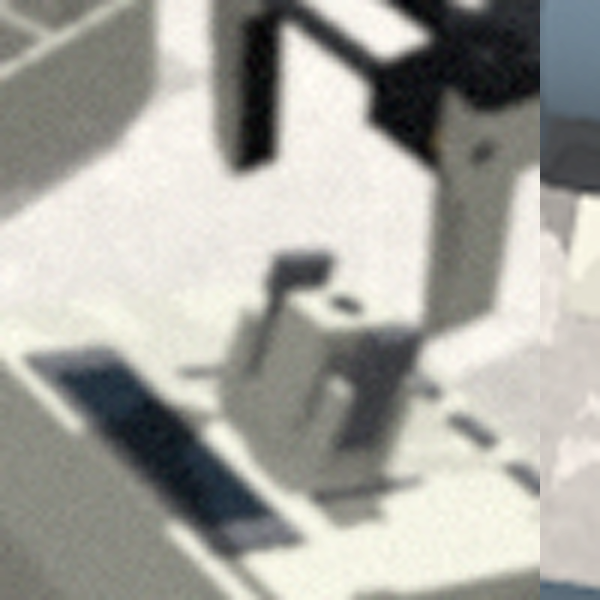

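Run:
```python
from h import *
o=get_obs();R=Ro.from_quat(o["tool_rot"]).as_matrix();p=o["position"]
for s in(-1,1):
  for x in(-7.5,7.5):
    for zz in (46.5,64): print(s,x,zz,((proj("scene",p+R@[x,0,s*zz])[0]-[250,150]+.5)*6).round())
for s in(-1,1): print("tab",s,((proj("scene",T(P,dock([(0,s*27.5,45.5)])))[0]-[250,150]+.5)*6).round())
print("mid",((proj("scene",p)[0]-[250,150]+.5)*6).round())
```

```text
-1 -7.5 46.5 [271. 239.]
-1 -7.5 64 [241. 213.]
-1 7.5 46.5 [235. 255.]
-1 7.5 64 [205. 228.]
1 -7.5 46.5 [448. 392.]
1 -7.5 64 [484. 423.]
1 7.5 46.5 [410. 410.]
1 7.5 64 [446. 442.]
tab -1 [291. 271.]
tab 1 [395. 362.]
mid [338. 321.]
```

Run:
```python
from h import *
o=get_obs();R=Ro.from_quat(o["tool_rot"]).as_matrix();p=o["position"]
def fit(uvs,s):
    g=lambda a: np.ravel([proj("scene",p+R@[x,-a[0],s*a[1]+dz*s*0])[0]-(np.array(c)/6+[250,150]-.5) for x,dz,c in uvs])
    r=least_squares(g,[0,46]);print(r.x,r.fun.round(1))
fit([(-7.5,0,(275,157)),(7.5,0,(240,172))],-1)
fit([(-7.5,0,(495,310)),(7.5,0,(428,337))],1)
fit([(-7.5,0,(440,310)),(7.5,0,(428,337))],1)
print(o["q"])
```

```text
[34.9430537 45.5524968] [ 0.2 -0.1 -0.2  0.1]
[39.43949069 57.5851204 ] [-2.3  0.7  2.4 -0.7]
[30.91655337 45.4908923 ] [ 2.2  0.8 -2.2 -0.7]
[-1.46292089e-01  3.19457105e-01  1.60219350e+00  1.05335897e-05
  1.22088649e+00 -1.48315487e+00]
```

The open fingertips sit about 35 mm behind the TCP, so the fingers swing in an arc as they close. I'll part-close outside the clips and measure how far the tips drop.

>>> {"name": "arm_command", "arguments": {"moves": [{"x": -0.7, "y": 0, "z": 0, "spin": 0, "gripper": 0.7}, {"x": -0.7, "y": 0, "z": 0, "spin": 0, "gripper": 0.7}, {"x": -0.7, "y": 0, "z": 0, "spin": 0, "gripper": 0.7}, {"x": -0.7, "y": 0, "z": 0, "spin": 0, "gripper": 0.7}]}}

```text
time: 3.1
position: [556.8, 30.1, 126.6]
tool_rot: [0.702, -0.082, 0.083, -0.702]
force: [0.3, 0.4, -0.3]
gripper_width: 66.8
```

Run:
```python
from look import *
tab=T(P,dock([(0,0,45.5)]))[0]
plan(tab+[0,0,-4],P[2]+np.pi/2)
look("pre4",{"scene":(250,150,90,100),"top":(240,185,10,100)})
```

```text
t 3.1 pos [556.8  30.1 126.6] F [ 0.3  0.4 -0.3] w 66.8 q6 -1.48
y-axis [ 0. -0. -1.] z-axis [0.232 0.973 0.   ]
shift xyz [-1.3  2.8 -0.1] spin 0.0 or -3.141
```

View pics/pre4.png

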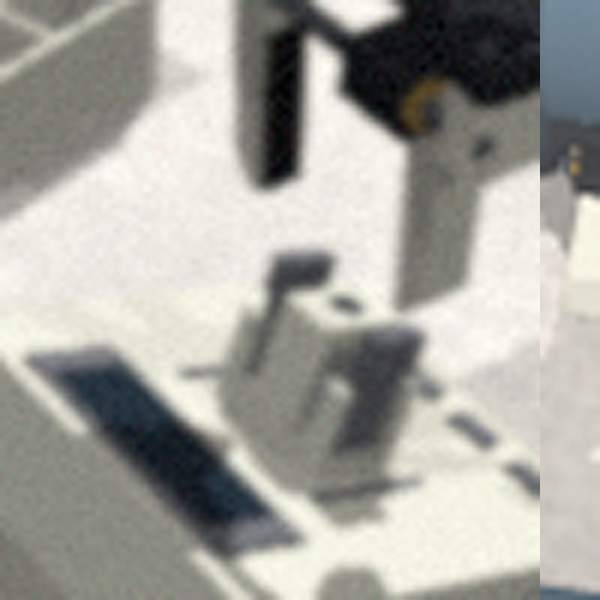

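Run:
```python
from look import *
f=grab_frame("scene")[:,:,::-1]
c=cv2.resize(f[20:260,200:480],None,fx=2.85,fy=2.5,interpolation=cv2.INTER_CUBIC)
cv2.imwrite("pics/full.png",cv2.convertScaleAbs(c,alpha=1.3))
```

```text
(no output)
```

View pics/full.png

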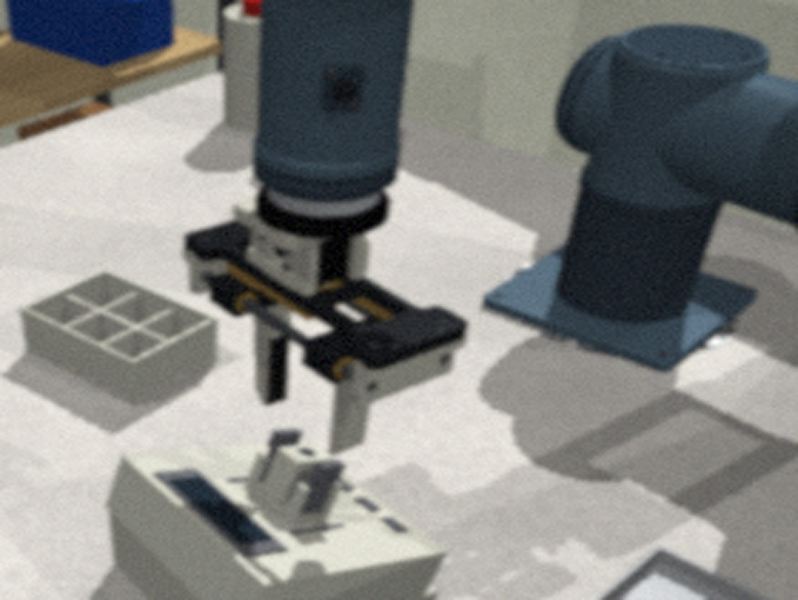

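Run:
```python
from look import *
f=grab_frame("top")[:,:,::-1].copy()
o=get_obs();R=Ro.from_quat(o["tool_rot"]).as_matrix();p=o["position"]
s=5;u0,v0=215,150
c=cv2.resize(f[v0:v0+120,u0:u0+150],None,fx=s,fy=s,interpolation=cv2.INTER_CUBIC)
c=cv2.convertScaleAbs(c,alpha=1.3)
# gripper body box 188 along z, 75 along x, at 84..120 behind TCP
for dz in(84,120):
  uv=((proj("top",[p+R@[x,-dz,z] for x,z in((37,94),(37,-94),(-37,-94),(-37,94))])-[u0,v0]+.5)*s).astype(int)
  cv2.polylines(c,[uv],True,(0,0,255) if dz==84 else (0,255,0),1)
cv2.imwrite("pics/topg.png",c)
print(proj("scene",[(0,0,0)]),proj("top",[(0,0,0)]))
f=grab_frame("scene")[:,:,::-1]
u0,v0=240,90
c=cv2.resize(f[v0:v0+120,u0:u0+150],None,fx=s,fy=s,interpolation=cv2.INTER_CUBIC)
c=cv2.convertScaleAbs(c,alpha=1.3)
for dz in(84,120):
  uv=((proj("scene",[p+R@[x,-dz,z] for x,z in((37,94),(37,-94),(-37,-94),(-37,94))])-[u0,v0]+.5)*s).astype(int)
  cv2.polylines(c,[uv],True,(0,0,255) if dz==84 else (0,255,0),1)
cv2.imwrite("pics/sceneg.png",c)
```

```text
[[416.36420442 140.29286189]] [[295.15243515 443.06650809]]
```

View pics/topg.png

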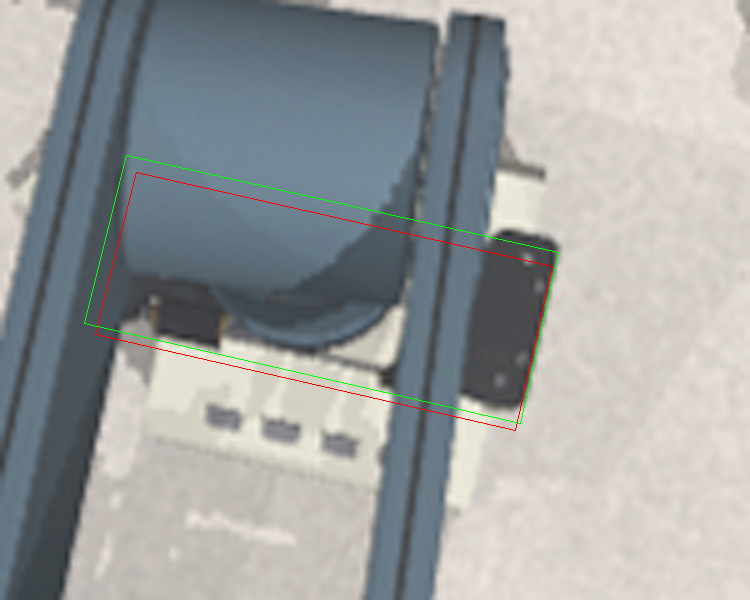

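View pics/sceneg.png

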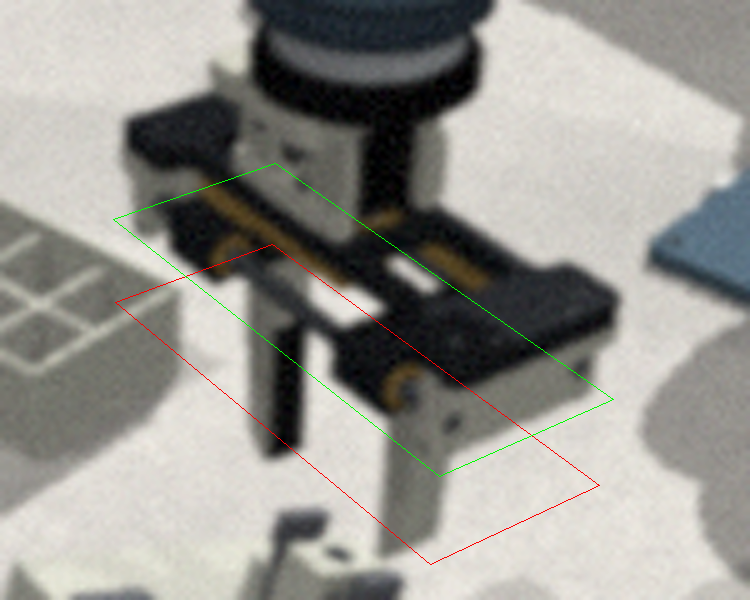

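Run:
```python
from h import *
o=get_obs();R=Ro.from_quat(o["tool_rot"]).as_matrix();p=o["position"]
def fit(uvs):
    g=lambda a: np.ravel([proj("scene",p+R@[x,-a[0],s*a[1]])[0]-(np.array(c)/5+[240,90]-.5) for x,s,c in uvs])
    r=least_squares(g,[0,46]);print(r.x,r.fun.round(1))
fit([(-7.5,-1,(298,440)),(7.5,-1,(272,457))])
fit([(-7.5,-1,(298,440)),(7.5,-1,(272,457)),(7.5,1,(380,553))])
```

```text
[36.60876363 32.95127173] [ 0.5  0.4 -0.5 -0.4]
[35.17342825 34.53793035] [ 0.   0.6 -1.  -0.2 -0.3 -0.4]
```

The camera puts the tips about 35 mm above the reported TCP at both openings, so the offset is fixed and not an arc. I'll go down by camera and force in two steps.

>>> {"name": "arm_command", "arguments": {"moves": [{"x": -1, "y": 8, "z": 0, "spin": 0, "gripper": 0.76}, {"x": -1, "y": 16, "z": 0, "spin": 0, "gripper": 0.76}, {"x": -1, "y": 24, "z": 0, "spin": 0, "gripper": 0.76}, {"x": -1, "y": 24, "z": 0, "spin": 0, "gripper": 0.76}]}}

```text
time: 3.75
position: [554.4, 30.5, 100.5]
tool_rot: [-0.702, 0.084, -0.081, 0.702]
force: [0.4, -0.6, -0.2]
gripper_width: 70.8
```

Run:
```python
from look import *
tab=T(P,dock([(0,0,45.5)]))[0]
plan(tab+[0,0,-38],P[2]+np.pi/2)
look("pre5",{"scene":(260,160,70,80),"top":(240,185,10,80)},s=7)
```

```text
t 3.75 pos [554.4  30.5 100.5] F [ 0.4 -0.6 -0.2] w 70.8 q6 -1.48
y-axis [-0.003  0.    -1.   ] z-axis [ 0.232  0.973 -0.   ]
shift xyz [ 1.2 10.7  0.1] spin 0.0 or -3.141
```

View pics/pre5.png

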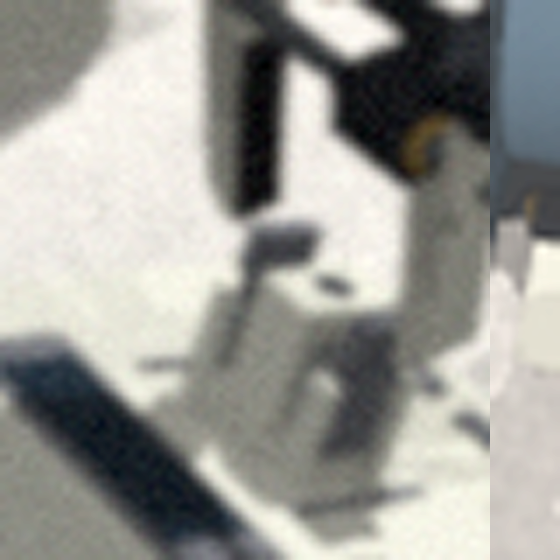

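>>> {"name": "arm_command", "arguments": {"moves": [{"x": 1, "y": 5, "z": 0, "spin": 0, "gripper": 0.76}, {"x": 1, "y": 11, "z": 0, "spin": 0, "gripper": 0.76}, {"x": 1, "y": 11, "z": 0, "spin": 0, "gripper": 0.7}, {"x": 1, "y": 11, "z": 0, "spin": 0, "gripper": 0.66}]}}

```text
time: 4.25
position: [556.5, 30.1, 91.1]
tool_rot: [0.702, -0.083, 0.082, -0.702]
force: [0.7, -0.7, 0.4]
gripper_width: 63.0
```

Run:
```python
from look import *
tab=T(P,dock([(0,0,45.5)]))[0]
plan(tab+[0,0,-38],P[2]+np.pi/2)
look("pre6",{"scene":(260,160,70,80),"top":(240,185,10,80)},s=7)
```

```text
t 4.25 pos [556.5  30.1  91.1] F [ 0.7 -0.7  0.4] w 63.0 q6 -1.48
y-axis [-0.001  0.    -1.   ] z-axis [ 0.232  0.973 -0.   ]
shift xyz [-0.9  1.3 -0. ] spin 0.0 or -3.141
```

View pics/pre6.png

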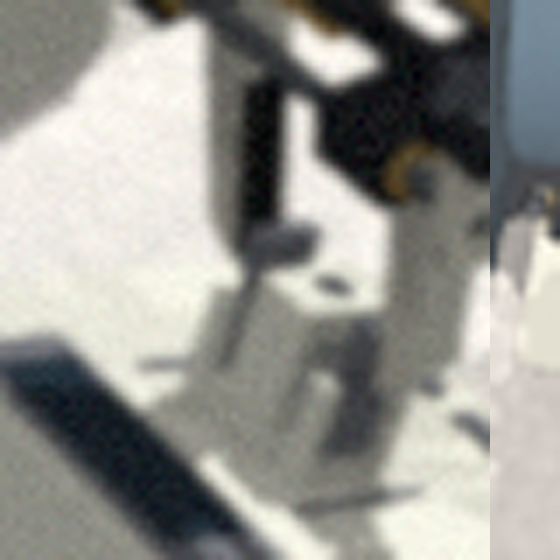

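Run:
```python
from look import *
o=get_obs();R=Ro.from_quat(o["tool_rot"]).as_matrix();p=np.array([555.8,30.2,90.5])
f=grab_frame("scene")[:,:,::-1];s=11;u0,v0=270,165
c=cv2.convertScaleAbs(cv2.resize(f[v0:v0+54,u0:u0+60],None,fx=s,fy=s,interpolation=cv2.INTER_CUBIC),alpha=1.5)
d=c.copy()
def poly(X,col):
    uv=((proj("scene",X)-[u0,v0]+.5)*s).astype(int);cv2.polylines(d,[uv],True,col,1)
w=31.5
for sg in(1,-1):
  poly([p+R@[x,-y,sg*w] for x,y in((-7.5,35),(7.5,35),(7.5,60),(-7.5,60))],(0,0,255))
  poly([p+R@[x,-35,sg*z] for x,z in((-7.5,w),(7.5,w),(7.5,w+17.5),(-7.5,w+17.5))],(0,0,255))
  poly(T(P,dock([(11,sg*27.5,53),(-11,sg*27.5,53),(-11,sg*27.5,38),(11,sg*27.5,38)])),(255,0,0))
poly(T(P,dock([(18,11,48),(18,-11,48),(-18,-11,48),(-18,11,48)])),(0,255,0))
cv2.imwrite("pics/rel.png",d)
```

```text
(no output)
```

View pics/rel.png

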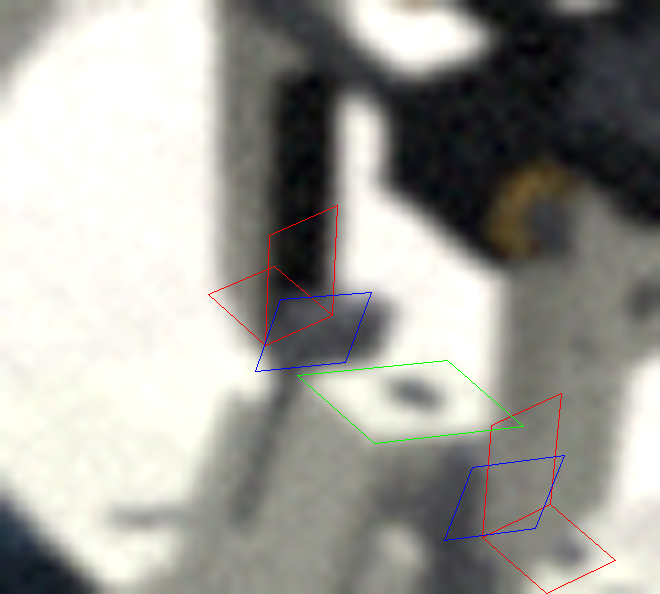

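>>> {"name": "arm_command", "arguments": {"moves": [{"x": -2.5, "y": 0, "z": 0, "spin": 0, "gripper": 0.62}, {"x": -2.5, "y": 0, "z": 0, "spin": 0, "gripper": 0.58}, {"x": -2.5, "y": 0, "z": 0, "spin": 0, "gripper": 0.54}, {"x": -2.5, "y": 0, "z": 0, "spin": 0, "gripper": 0.54}]}}

```text
time: 4.8
position: [553.4, 29.7, 92.4]
tool_rot: [0.703, -0.083, 0.082, -0.702]
force: [-5.6, -3.2, 8.6]
gripper_width: 50.9
```

Run:
```python
from look import *
tab=T(P,dock([(0,0,45.5)]))[0]
plan(tab+[0,0,-38],P[2]+np.pi/2)
look("c1",{"scene":(260,160,70,80),"top":(240,185,10,80)},s=7)
```

```text
t 4.8 pos [553.4  29.7  92.4] F [-5.6 -3.2  8.6] w 50.9 q6 -1.48
y-axis [-0.001 -0.002 -1.   ] z-axis [ 0.231  0.973 -0.002]
shift xyz [2.  2.7 1.1] spin 0.0 or -3.141
```

View pics/c1.png

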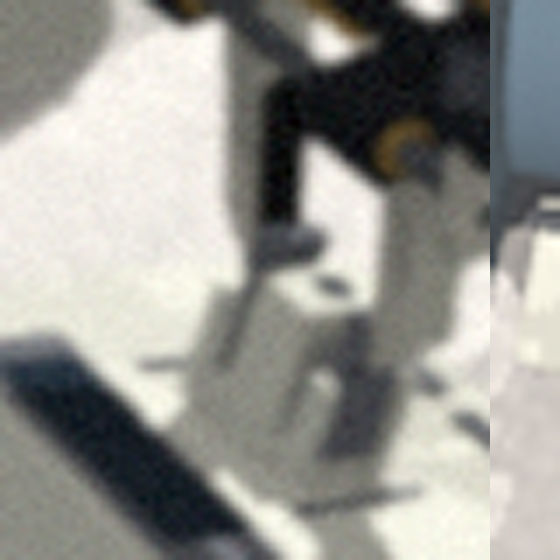

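>>> {"name": "arm_command", "arguments": {"moves": [{"x": 0, "y": 0, "z": 0, "spin": 0, "gripper": 0.51}, {"x": 0, "y": 0, "z": 0, "spin": 0, "gripper": 0.49}, {"x": 0, "y": 0, "z": 0, "spin": 0, "gripper": 0.49}, {"x": 0, "y": 0, "z": 0, "spin": 0, "gripper": 0.49}, {"x": 0, "y": 0, "z": 0, "spin": 0, "gripper": 0.49}, {"x": 0, "y": 0, "z": 0, "spin": 0, "gripper": 0.49}]}}

```text
time: 5.5
position: [553.2, 30.1, 93.3]
tool_rot: [0.703, -0.083, 0.082, -0.702]
force: [-8.9, -1.8, 14.8]
gripper_width: 46.1
```

Run:
```python
from look import *
tab=T(P,dock([(0,0,45.5)]))[0]
plan(tab+[0,0,-38],P[2]+np.pi/2)
look("c2",{"scene":(260,160,70,80),"top":(240,185,10,80)},s=7)
```

```text
t 5.5 pos [553.2  30.1  93.3] F [-8.9 -1.8 14.8] w 46.1 q6 -1.48
y-axis [-0.001 -0.001 -1.   ] z-axis [ 0.231  0.973 -0.002]
shift xyz [2.3 3.5 0.8] spin 0.001 or -3.141
```

View pics/c2.png

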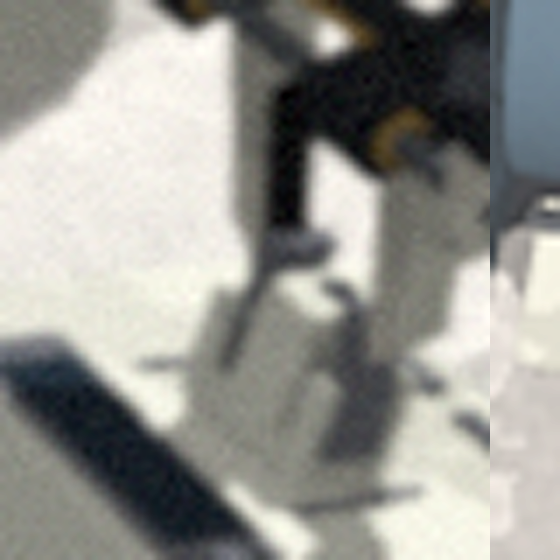

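>>> {"name": "arm_command", "arguments": {"moves": [{"x": 0, "y": 0, "z": 0, "spin": 0, "gripper": 0.47}, {"x": 0, "y": 0, "z": 0, "spin": 0, "gripper": 0.46}, {"x": 0, "y": 0, "z": 0, "spin": 0, "gripper": 0.45}, {"x": 0, "y": 0, "z": 0, "spin": 0, "gripper": 0.45}, {"x": 0, "y": 0, "z": 0, "spin": 0, "gripper": 0.45}, {"x": 0, "y": 0, "z": 0, "spin": 0, "gripper": 0.45}]}}

```text
time: 6.2
position: [553.0, 29.6, 93.6]
tool_rot: [0.703, -0.083, 0.082, -0.702]
force: [-9.8, -5.1, 17.3]
gripper_width: 43.3
```

Run:
```python
from look import *
tab=T(P,dock([(0,0,45.5)]))[0]
plan(tab+[0,0,-38],P[2]+np.pi/2)
look("c3",{"scene":(275,170,50,50),"top":(240,185,2,50)},s=12)
```

```text
t 6.2 pos [553.   29.6  93.6] F [-9.8 -5.1 17.3] w 43.3 q6 -1.48
y-axis [-0.001 -0.002 -1.   ] z-axis [ 0.231  0.973 -0.002]
shift xyz [2.4 3.8 1.3] spin 0.001 or -3.141
```

View pics/c3.png

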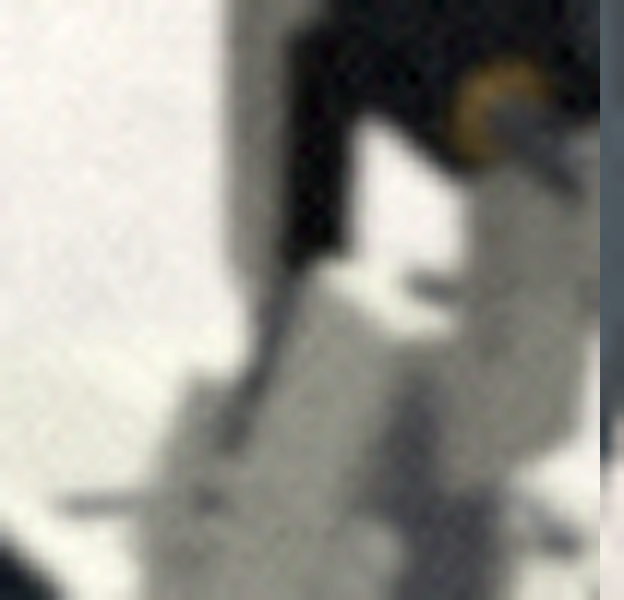

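The cartridge has sprung up: its top face is now visibly higher, near (390,295) in the crop. I'll hold briefly, let go and back off upwards.

>>> {"name": "arm_command", "arguments": {"moves": [{"x": 0, "y": 0, "z": 0, "spin": 0, "gripper": 0.45}, {"x": 0, "y": 0, "z": 0, "spin": 0, "gripper": 0.45}, {"x": 0, "y": 0, "z": 0, "spin": 0, "gripper": 0.9}, {"x": 0, "y": 0, "z": 0, "spin": 0, "gripper": 0.9}, {"x": 0, "y": 0, "z": 0, "spin": 0, "gripper": 0.9}, {"x": 0, "y": 0, "z": 0, "spin": 0, "gripper": 0.9}, {"x": 0, "y": -20, "z": 0, "spin": 0, "gripper": 0.9}, {"x": 0, "y": -50, "z": 0, "spin": 0, "gripper": 0.9}, {"x": 0, "y": -70, "z": 0, "spin": 0, "gripper": 0.9}, {"x": 0, "y": -70, "z": 0, "spin": 0, "gripper": 0.9}]}}

```text
time: 7.3
position: [556.5, 30.7, 164.2]
tool_rot: [-0.702, 0.08, -0.085, 0.702]
force: [0.4, 1.1, -0.5]
gripper_width: 83.5
```

Run:
```python
from look import *
plan([555,30,165],P[2])
f=grab_frame("scene")[:,:,::-1];s=8;u0,v0=265,165
c=cv2.convertScaleAbs(cv2.resize(f[v0:v0+70,u0:u0+75],None,fx=s,fy=s,interpolation=cv2.INTER_CUBIC),alpha=1.4)
def poly(X,col):
    uv=((proj("scene",X)-[u0,v0]+.5)*s).astype(int);cv2.polylines(c,[uv],True,col,1)
P2=P+[-2,.5,0]
poly(T(P2,dock([(18,11,62),(18,-11,62),(-18,-11,62),(-18,11,62)])),(0,255,0))
poly(T(P2,dock([(18,11,48),(18,-11,48),(-18,-11,48),(-18,11,48)])),(0,0,255))
cv2.imwrite("pics/up.png",c)
```

```text
t 7.3 pos [556.5  30.7 164.2] F [ 0.4  1.1 -0.5] w 83.5 q6 -1.48
y-axis [ 0.006 -0.    -1.   ] z-axis [0.231 0.973 0.001]
shift xyz [-1.3 -0.8 -1.1] spin 1.571 or -1.57
```

View pics/up.png

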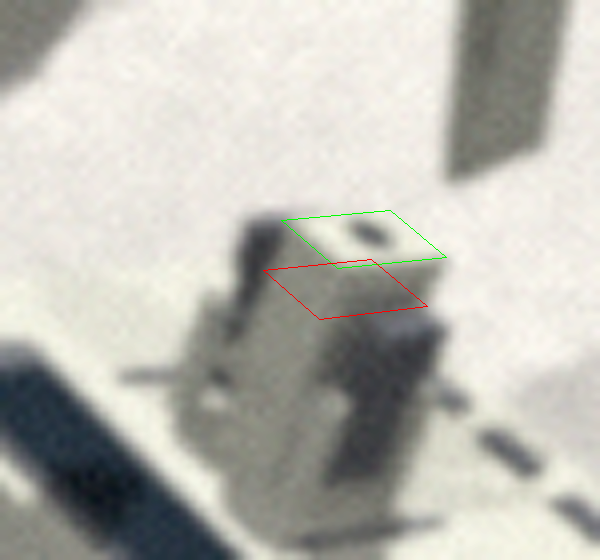

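The cartridge is up and free: the model top at 62 mm over the deck (green) overlays it. Next I'll turn the jaws along the dock's x.

```bash
sed -i 's/^P=.*/P=np.array([568.7,27.2,-0.234])/' h.py
python3 - <<'E'
from h import *
print(T(P,[(-17.3,0,0)]))
plan(T(P,[(-17.3,0,160)])[0],P[2])
# tray: corners from raw top
E
```

```text
[[551.87148212  31.21135714   0.        ]]
t 7.35 pos [555.3  30.9 162.3] F [-0.8 -0.4  0.5] w 83.9 q6 -1.48
y-axis [ 0.003 -0.    -1.   ] z-axis [0.231 0.973 0.001]
shift xyz [-3.5  2.3 -0.5] spin 1.571 or -1.57
```

>>> {"name": "arm_command", "arguments": {"moves": [{"x": -3.5, "y": 0, "z": -0.5, "spin": 0.15, "gripper": 0.9}, {"x": -3.5, "y": 0, "z": -0.5, "spin": 0.3, "gripper": 0.9}, {"x": -3.5, "y": 0, "z": -0.5, "spin": 0.45, "gripper": 0.9}, {"x": -3.5, "y": 0, "z": -0.5, "spin": 0.6, "gripper": 0.9}, {"x": -3.5, "y": 0, "z": -0.5, "spin": 0.75, "gripper": 0.9}, {"x": -3.5, "y": 0, "z": -0.5, "spin": 0.9, "gripper": 0.9}, {"x": -3.5, "y": 0, "z": -0.5, "spin": 1.05, "gripper": 0.9}, {"x": -3.5, "y": 0, "z": -0.5, "spin": 1.2, "gripper": 0.9}, {"x": -3.5, "y": 0, "z": -0.5, "spin": 1.35, "gripper": 0.9}, {"x": -3.5, "y": 0, "z": -0.5, "spin": 1.5, "gripper": 0.9}]}}

```text
time: 8.35
position: [549.7, 31.3, 159.2]
tool_rot: [-0.457, 0.541, -0.54, 0.455]
force: [0.9, 0.3, 1.0]
gripper_width: 83.6
```

Run:
```python
from h import *
plan(T(P,[(-17.3,0,93)])[0],P[2])
```

```text
t 8.35 pos [549.7  31.3 159.2] F [0.9 0.3 1. ] w 83.6 q6 0.02
y-axis [-0.003  0.001 -1.   ] z-axis [ 0.986 -0.168 -0.003]
shift xyz [-0.2 66.2  2.4] spin 0.065 or -3.077
```

>>> {"name": "arm_command", "arguments": {"moves": [{"x": 0, "y": 0, "z": 2, "spin": 0.065, "gripper": 0.9}, {"x": 0, "y": 15, "z": 2, "spin": 0.065, "gripper": 0.9}, {"x": 0, "y": 30, "z": 2, "spin": 0.065, "gripper": 0.9}, {"x": 0, "y": 45, "z": 2, "spin": 0.065, "gripper": 0.9}, {"x": 0, "y": 45, "z": 2, "spin": 0.065, "gripper": 0.9}]}}

```text
time: 8.85
position: [549.9, 31.2, 112.5]
tool_rot: [-0.442, 0.556, -0.552, 0.438]
force: [-0.7, 0.1, -0.8]
gripper_width: 83.7
```

```bash
cat > g.py <<'E'
from look import *
def ov(name,n="scene",u0=255,v0=140,w=100,h=90,s=7,ret=35):
  R=Ro.from_quat(get_obs()["tool_rot"]).as_matrix();p=get_obs()["position"];wd=get_obs()["gripper_width"]/2
  f=grab_frame(n)[:,:,::-1]
  c=cv2.convertScaleAbs(cv2.resize(f[v0:v0+h,u0:u0+w],None,fx=s,fy=s,interpolation=cv2.INTER_CUBIC),alpha=1.4)
  def poly(X,col):
    uv=((proj(n,X)-[u0,v0]+.5)*s).astype(int);cv2.polylines(c,[uv],True,col,1)
  for sg in(1,-1):
    poly([p+R@[x,-ret,sg*z] for x,z in((-7.5,wd),(7.5,wd),(7.5,wd+17.5),(-7.5,wd+17.5))],(0,0,255))
  poly(T(P,dock([(18,11,62),(18,-11,62),(-18,-11,62),(-18,11,62)])),(0,255,0))
  cv2.imwrite(f"pics/{name}.png",c)
E
python3 - <<'E'
from g import *
plan(T(P,[(-17.3,0,93)])[0],P[2]); ov("g1")
E
```

```text
t 8.85 pos [549.9  31.2 112.5] F [-0.7  0.1 -0.8] w 83.7 q6 0.08
y-axis [-0.007  0.001 -1.   ] z-axis [ 0.974 -0.226 -0.007]
shift xyz [-0.5 19.5  2. ] spin 0.006 or -3.136
```

View pics/g1.png

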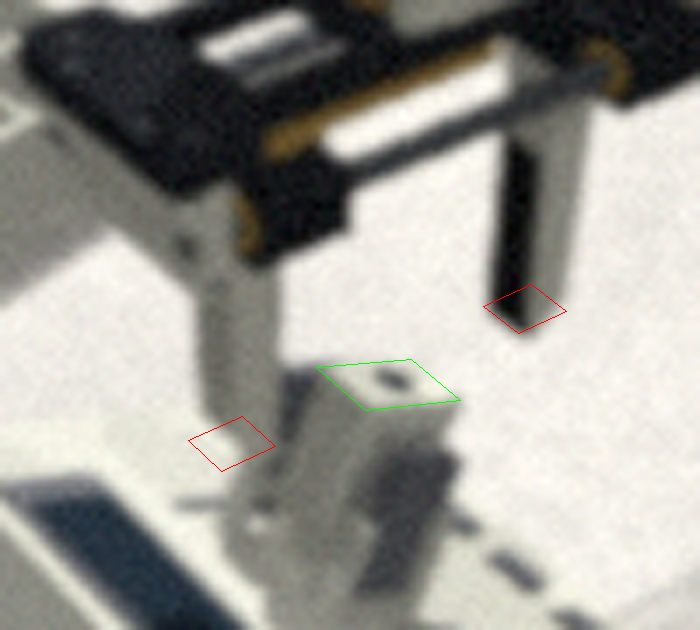

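>>> {"name": "arm_command", "arguments": {"moves": [{"x": 0, "y": 7, "z": 1.5, "spin": 0.005, "gripper": 0.9}, {"x": 0, "y": 14, "z": 1.5, "spin": 0.005, "gripper": 0.9}, {"x": 0, "y": 19, "z": 1.5, "spin": 0.005, "gripper": 0.9}, {"x": 0, "y": 19, "z": 1.5, "spin": 0.005, "gripper": 0.9}]}}

```text
time: 9.3
position: [553.5, 30.4, 96.5]
tool_rot: [-0.439, 0.555, -0.554, 0.438]
force: [-0.2, -0.5, 0.1]
gripper_width: 83.6
```

Run:
```python
from g import *
plan(T(P,[(-17.3,0,93)])[0],P[2]); ov("g2")
```

```text
t 9.3 pos [553.5  30.4  96.5] F [-0.2 -0.5  0.1] w 83.6 q6 0.09
y-axis [-0.001  0.    -1.   ] z-axis [ 0.973 -0.231 -0.001]
shift xyz [-0.4  3.5 -1.8] spin 0.001 or -3.141
```

View pics/g2.png

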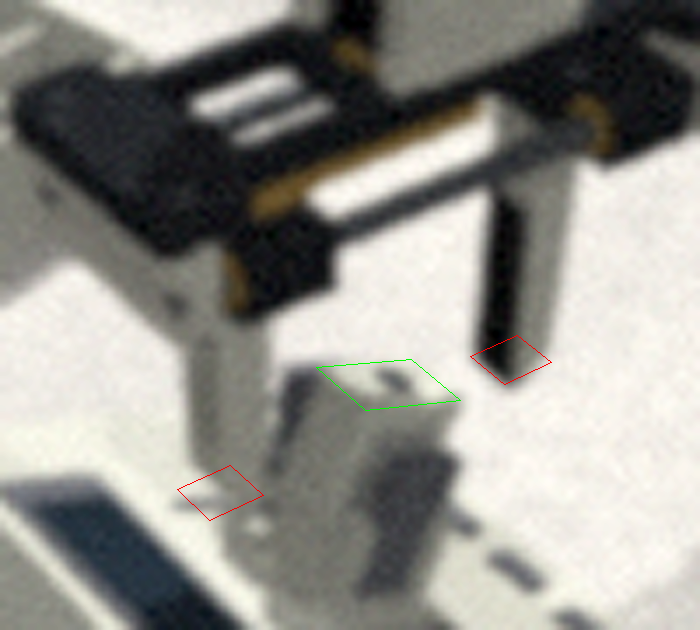

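>>> {"name": "arm_command", "arguments": {"moves": [{"x": 0, "y": 2, "z": -0.5, "spin": 0, "gripper": 0.7}, {"x": 0, "y": 2, "z": -0.5, "spin": 0, "gripper": 0.6}, {"x": 0, "y": 2, "z": -0.5, "spin": 0, "gripper": 0.5}, {"x": 0, "y": 2, "z": -0.5, "spin": 0, "gripper": 0.48}, {"x": 0, "y": 2, "z": -0.5, "spin": 0, "gripper": 0.48}]}}

```text
time: 9.85
position: [553.7, 30.4, 95.5]
tool_rot: [0.438, -0.555, 0.555, -0.439]
force: [-0.1, 0.6, -0.8]
gripper_width: 48.5
```

Run:
```python
from g import *
plan(T(P,[(-17.3,0,93)])[0],P[2]); ov("g3")
```

```text
t 9.85 pos [553.7  30.4  95.5] F [-0.1  0.6 -0.8] w 48.5 q6 0.09
y-axis [ 0. -0. -1.] z-axis [ 0.973 -0.231  0.   ]
shift xyz [-0.3  2.5 -2. ] spin 0.001 or -3.141
```

View pics/g3.png

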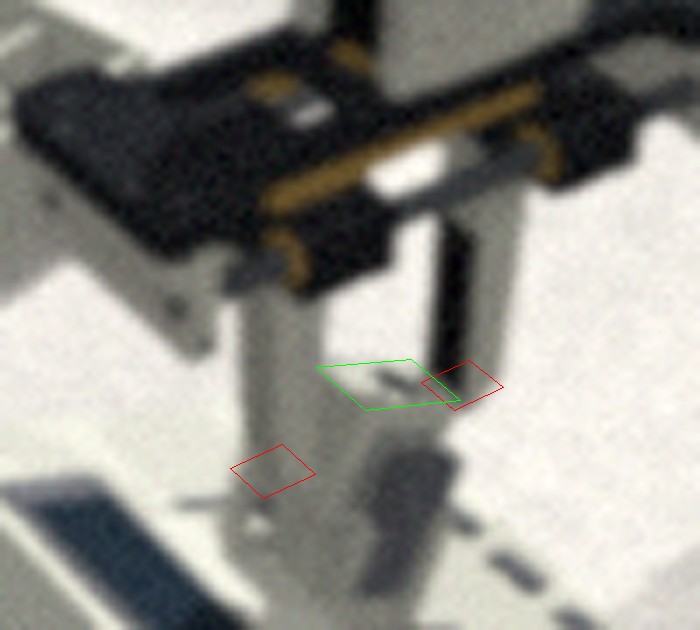

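>>> {"name": "arm_command", "arguments": {"moves": [{"x": 0, "y": 2, "z": -1.5, "spin": 0, "gripper": 0.46}, {"x": 0, "y": 2, "z": -1.5, "spin": 0, "gripper": 0.44}, {"x": 0, "y": 2, "z": -1.5, "spin": 0, "gripper": 0.43}, {"x": 0, "y": 2, "z": -1.5, "spin": 0, "gripper": 0.43}]}}

```text
time: 10.3
position: [552.0, 30.8, 93.2]
tool_rot: [-0.439, 0.555, -0.555, 0.438]
force: [0.1, -0.4, -1.0]
gripper_width: 40.7
```

>>> {"name": "arm_command", "arguments": {"moves": [{"x": 0, "y": 0, "z": 0, "spin": 0, "gripper": 0.42}, {"x": 0, "y": 0, "z": 0, "spin": 0, "gripper": 0.41}, {"x": 0, "y": 0, "z": 0, "spin": 0, "gripper": 0.41}]}}

```text
time: 10.6
position: [552.2, 30.8, 93.3]
tool_rot: [-0.439, 0.555, -0.555, 0.438]
force: [-1.4, 0.1, -1.1]
gripper_width: 40.7
```

>>> {"name": "arm_command", "arguments": {"moves": [{"x": 0, "y": 0, "z": 0, "spin": 0, "gripper": 0.3}, {"x": 0, "y": 0, "z": 0, "spin": 0, "gripper": 0.3}, {"x": 0, "y": 0, "z": 0, "spin": 0, "gripper": 0.3}]}}

```text
time: 10.9
position: [552.2, 30.8, 93.3]
tool_rot: [0.438, -0.555, 0.555, -0.438]
force: [-0.8, -0.4, -1.5]
gripper_width: 40.5
```

Run:
```python
from g import *
plan(T(P,[(-17.3,0,93)])[0],P[2]); ov("g4")
```

```text
t 10.9 pos [552.2  30.8  93.3] F [-0.8 -0.4 -1.5] w 40.5 q6 0.09
y-axis [-0. -0. -1.] z-axis [ 0.973 -0.231  0.   ]
shift xyz [-0.3  0.3 -0.4] spin 0.001 or -3.141
```

View pics/g4.png

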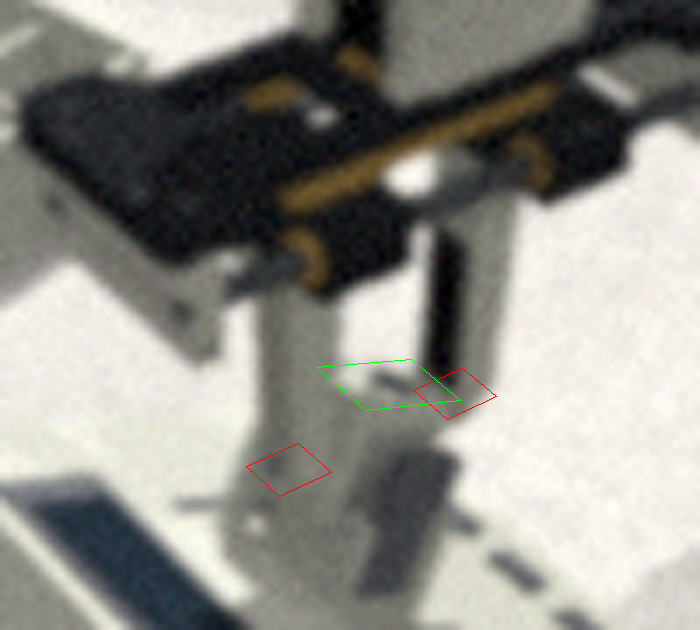

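The jaws hold the cartridge's x faces at 40.5 mm, across the leaning section, with no net force. I'll pull along the dock's z.

>>> {"name": "arm_command", "arguments": {"moves": [{"x": 0, "y": -2.8, "z": -1, "spin": 0, "gripper": 0.3}, {"x": 0, "y": -5.6, "z": -2, "spin": 0, "gripper": 0.3}, {"x": 0, "y": -9.4, "z": -3.4, "spin": 0, "gripper": 0.3}, {"x": 0, "y": -9.4, "z": -3.4, "spin": 0, "gripper": 0.3}]}}

```text
time: 11.35
position: [549.2, 31.6, 103.5]
tool_rot: [0.438, -0.554, 0.555, -0.439]
force: [0.6, 0.3, -1.6]
gripper_width: 40.6
```

Run:
```python
from g import *
plan(T(P,[(-17.3,0,93)])[0],P[2]); ov("g5")
```

```text
t 11.35 pos [549.2  31.6 103.5] F [ 0.6  0.3 -1.6] w 40.6 q6 0.09
y-axis [ 0.001 -0.    -1.   ] z-axis [ 0.973 -0.231  0.001]
shift xyz [-0.3 10.5  2.7] spin 0.001 or -3.141
```

View pics/g5.png

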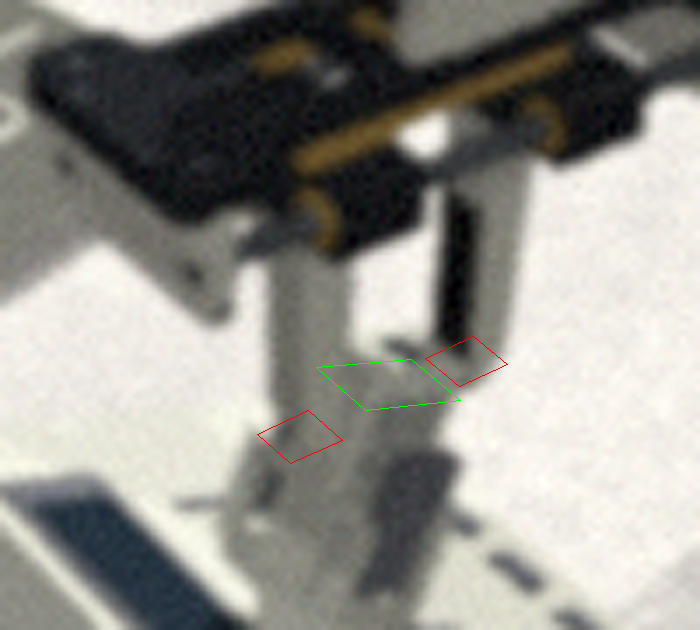

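The cartridge is rising with the jaws and the force stays low. I'll keep pulling along the dock's z.

>>> {"name": "arm_command", "arguments": {"moves": [{"x": 0, "y": -4.7, "z": -1.7, "spin": 0, "gripper": 0.3}, {"x": 0, "y": -9.4, "z": -3.4, "spin": 0, "gripper": 0.3}, {"x": 0, "y": -14.1, "z": -5.1, "spin": 0, "gripper": 0.3}, {"x": 0, "y": -18.8, "z": -6.8, "spin": 0, "gripper": 0.3}, {"x": 0, "y": -18.8, "z": -6.8, "spin": 0, "gripper": 0.3}]}}

```text
time: 11.9
position: [542.6, 33.2, 122.5]
tool_rot: [0.438, -0.554, 0.555, -0.439]
force: [0.3, -0.7, -1.6]
gripper_width: 40.4
```

Run:
```python
from g import *
plan(T(P,[(-17.3,0,93)])[0],P[2]); ov("g6")
```

```text
t 11.9 pos [542.6  33.2 122.5] F [ 0.3 -0.7 -1.6] w 40.4 q6 0.09
y-axis [ 0.002 -0.    -1.   ] z-axis [ 0.973 -0.231  0.002]
shift xyz [-0.2 29.5  9.4] spin 0.001 or -3.14
```

View pics/g6.png

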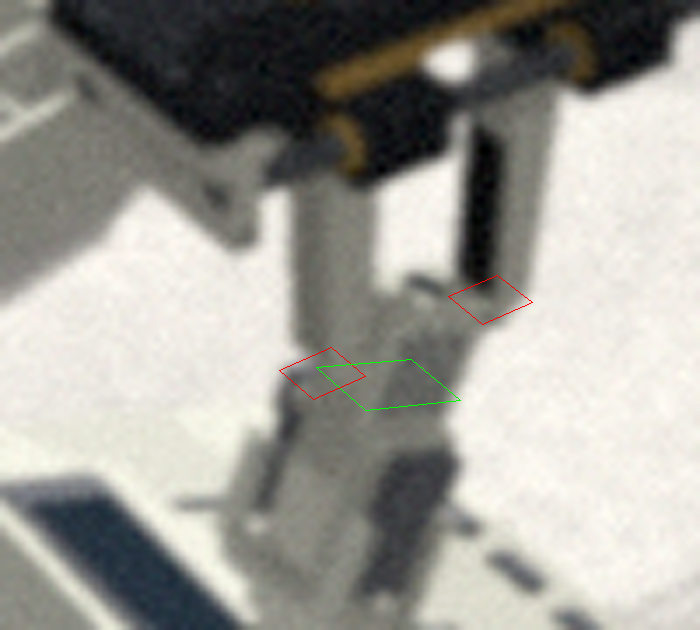

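>>> {"name": "arm_command", "arguments": {"moves": [{"x": 0, "y": -9.4, "z": -3.4, "spin": 0, "gripper": 0.3}, {"x": 0, "y": -18.8, "z": -6.8, "spin": 0, "gripper": 0.3}, {"x": 0, "y": -28.2, "z": -10.2, "spin": 0, "gripper": 0.3}, {"x": 0, "y": -37.6, "z": -13.6, "spin": 0, "gripper": 0.3}, {"x": 0, "y": -55, "z": -14, "spin": 0, "gripper": 0.3}, {"x": 0, "y": -60, "z": -14, "spin": 0, "gripper": 0.3}, {"x": 0, "y": -60, "z": -14, "spin": 0, "gripper": 0.3}]}}

```text
time: 12.65
position: [529.3, 36.3, 182.8]
tool_rot: [0.438, -0.554, 0.555, -0.439]
force: [-0.2, -0.3, -1.0]
gripper_width: 40.7
```

Run:
```python
from g import *
plan(T(P,[(-17.3,0,93)])[0],P[2]); ov("g7",v0=100,h=110,s=5)
f=cv2.imread("pics/raw_top.png")[230:300,140:220]
cv2.imwrite("pics/tray.png",cv2.resize(f,None,fx=8,fy=8,interpolation=cv2.INTER_CUBIC))
```

```text
t 12.65 pos [529.3  36.3 182.8] F [-0.2 -0.3 -1. ] w 40.7 q6 0.09
y-axis [ 0.003 -0.    -1.   ] z-axis [ 0.973 -0.231  0.003]
shift xyz [-0.2 89.8 22.9] spin 0.001 or -3.141
```

View pics/g7.png

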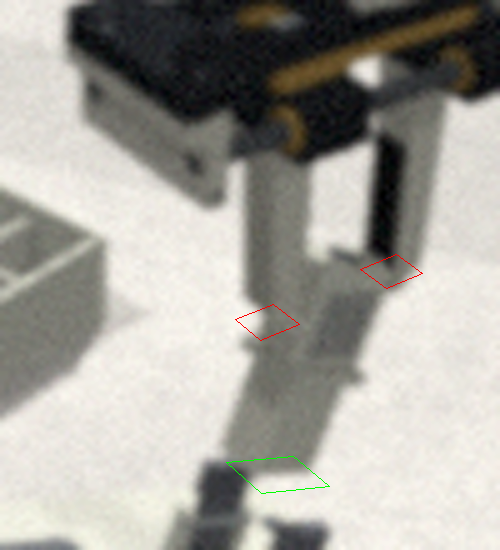

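View pics/tray.png

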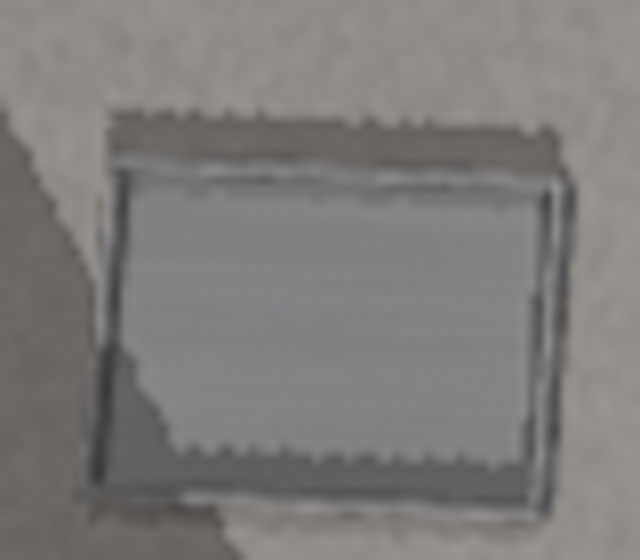

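The cartridge is out but still leans about 20° in the jaws, held by friction, and the tool cannot tilt. The meter is fixed, so I'll press the cartridge's foot against its front face to swing it upright in the grip. The width should fall from 40.5 to 36 mm.

Run:
```python
from g import *
R=plan(T(P,[(-137,0,57)])[0],P[2])
# tray fit
uv=lambda x,y:(140+x/8-.5,230+y/8-.5)
# outer top-rim corners: BL(+x,+y),BR(+x,-y),FR,FL
pts=[((55,75,20),uv(112,158)),((55,-75,20),uv(572,180)),((-55,-75,20),uv(548,518)),((-55,75,20),uv(88,493))]
r=least_squares(lambda p:np.ravel([proj("top",T(p,X))[0]-u for X,u in pts]),[430,250,0]);print("tray",r.x,r.fun.round(1))
for n,uvp,z in(("top",(254/1.4,375/1.4),4),):print(unproj(n,uvp,z))
```

```text
t 12.7 pos [528.8  36.4 181.8] F [-0.2  0.2 -1.1] w 40.4 q6 0.09
y-axis [ 0.001 -0.    -1.   ] z-axis [ 0.973 -0.231  0.001]
shift xyz [ -0.4 124.7 -96.1] spin 0.001 or -3.141
tray [ 4.23775062e+02  2.92639797e+02 -5.17627647e-02] [ 0.4 -0.3  0.  -0.5  0.   0.2 -0.4  0.6]
[433.24089986 295.22698459   4.        ]
```

>>> {"name": "arm_command", "arguments": {"moves": [{"x": 0, "y": 0, "z": -20, "spin": 0, "gripper": 0.3}, {"x": 0, "y": 0, "z": -45, "spin": 0, "gripper": 0.3}, {"x": 0, "y": 0, "z": -70, "spin": 0, "gripper": 0.3}, {"x": 0, "y": 15, "z": -92, "spin": 0, "gripper": 0.3}, {"x": 0, "y": 35, "z": -96, "spin": 0, "gripper": 0.3}, {"x": 0, "y": 60, "z": -96, "spin": 0, "gripper": 0.3}, {"x": 0, "y": 85, "z": -96, "spin": 0, "gripper": 0.3}, {"x": 0, "y": 110, "z": -96, "spin": 0, "gripper": 0.3}, {"x": 0, "y": 123, "z": -96, "spin": 0, "gripper": 0.3}, {"x": 0, "y": 123, "z": -96, "spin": 0, "gripper": 0.3}]}}

```text
time: 13.7
position: [432.7, 58.8, 56.1]
tool_rot: [-0.44, 0.556, -0.553, 0.437]
force: [-0.3, 0.7, 0.2]
gripper_width: 40.4
```

Run:
```python
from g import *
plan(T(P,[(-119.6,0,57)])[0],P[2]); ov("h1",u0=250,v0=130,w=140,h=110,s=5)
f=grab_frame("top")[:,:,::-1];cv2.imwrite("pics/h1t.png",cv2.resize(f[150:330,140:380],None,fx=3,fy=3))
```

```text
t 13.7 pos [432.7  58.8  56.1] F [-0.3  0.7  0.2] w 40.4 q6 0.11
y-axis [-0.006  0.001 -1.   ] z-axis [ 0.973 -0.231 -0.006]
shift xyz [-0.8 -1.  20. ] spin 0.001 or -3.141
```

View pics/h1.png

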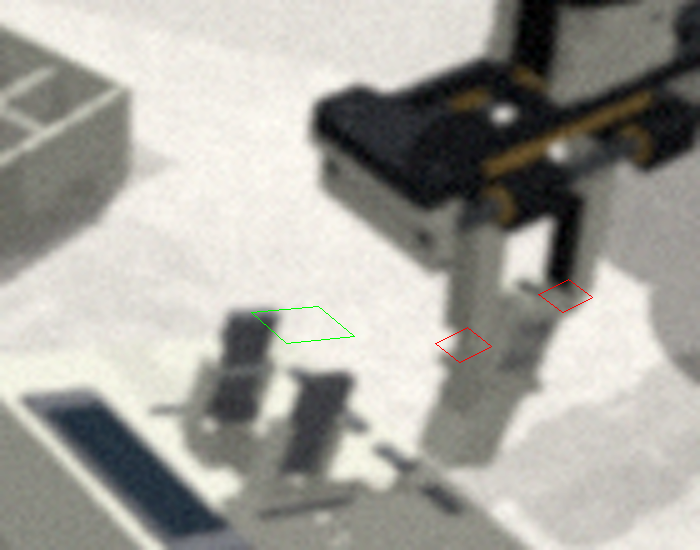

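View pics/h1t.png

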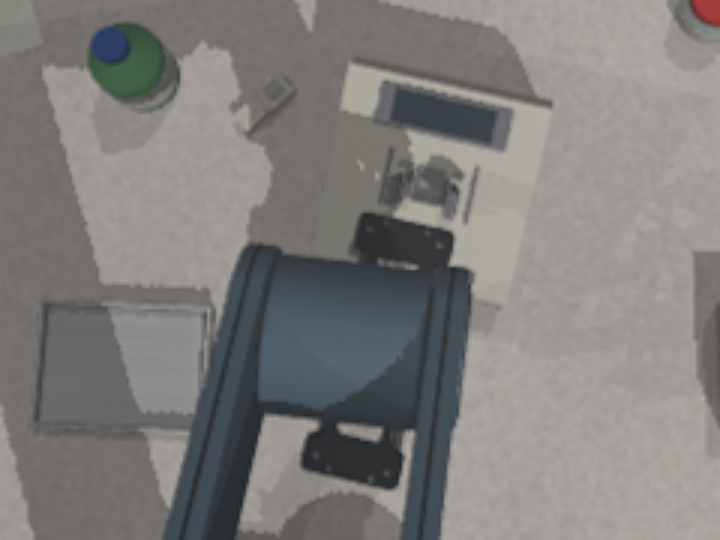

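>>> {"name": "arm_command", "arguments": {"moves": [{"x": -0.5, "y": 0, "z": 5, "spin": 0, "gripper": 0.3}, {"x": -0.5, "y": 0, "z": 10, "spin": 0, "gripper": 0.3}, {"x": -0.5, "y": 0, "z": 15, "spin": 0, "gripper": 0.3}, {"x": -0.5, "y": 0, "z": 18, "spin": 0, "gripper": 0.3}, {"x": -0.5, "y": 0, "z": 18, "spin": 0, "gripper": 0.3}]}}

```text
time: 14.3
position: [453.6, 54.7, 58.7]
tool_rot: [0.438, -0.555, 0.555, -0.439]
force: [0.6, 0.6, -0.5]
gripper_width: 40.4
```

>>> {"name": "arm_command", "arguments": {"moves": [{"x": 0, "y": 0, "z": 3, "spin": 0, "gripper": 0.3}, {"x": 0, "y": 0, "z": 6, "spin": 0, "gripper": 0.3}, {"x": 0, "y": 0, "z": 8, "spin": 0, "gripper": 0.3}, {"x": 0, "y": 0, "z": 8, "spin": 0, "gripper": 0.3}]}}

```text
time: 14.7
position: [461.0, 52.9, 58.5]
tool_rot: [0.438, -0.555, 0.555, -0.439]
force: [0.0, 0.7, -1.1]
gripper_width: 40.8
```

Run:
```python
from g import *
plan(T(P,[(-119.6,0,57)])[0],P[2]); ov("h2",u0=270,v0=140,w=110,h=110,s=6)
```

```text
t 14.7 pos [461.   52.9  58.5] F [ 0.   0.7 -1.1] w 40.8 q6 0.11
y-axis [ 0. -0. -1.] z-axis [ 0.973 -0.231  0.   ]
shift xyz [ 0.   1.5 -8.8] spin 0.001 or -3.141
```

View pics/h2.png

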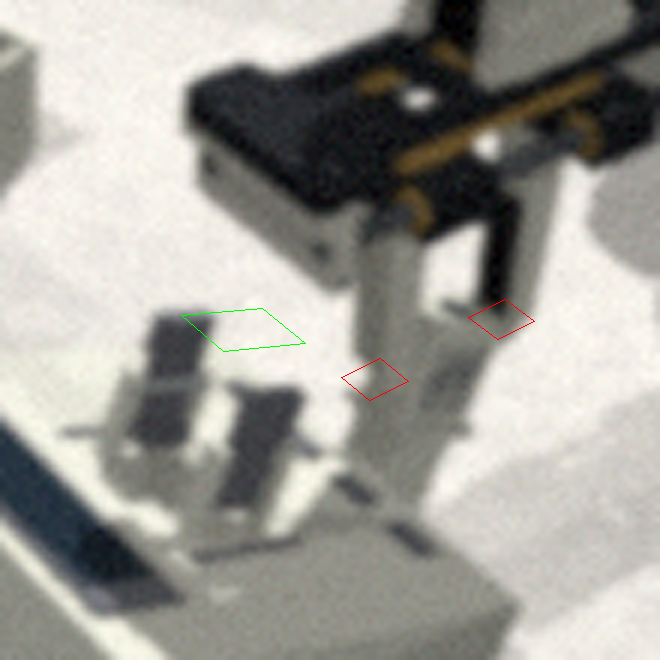

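>>> {"name": "arm_command", "arguments": {"moves": [{"x": 0, "y": 0, "z": 2, "spin": 0, "gripper": 0.3}, {"x": 0, "y": 0, "z": 4, "spin": 0, "gripper": 0.3}, {"x": 0, "y": 0, "z": 6, "spin": 0, "gripper": 0.3}, {"x": 0, "y": 0, "z": 6, "spin": 0, "gripper": 0.3}]}}

```text
time: 15.15
position: [465.2, 51.9, 58.1]
tool_rot: [-0.439, 0.555, -0.554, 0.438]
force: [-5.5, 0.8, -0.5]
gripper_width: 38.7
```

It's working: contact force is 5.5 N and the width is falling. I'll keep going.

>>> {"name": "arm_command", "arguments": {"moves": [{"x": 0, "y": 0, "z": 2, "spin": 0, "gripper": 0.3}, {"x": 0, "y": 0, "z": 4, "spin": 0, "gripper": 0.3}, {"x": 0, "y": 0, "z": 6, "spin": 0, "gripper": 0.3}, {"x": 0, "y": 0, "z": 6, "spin": 0, "gripper": 0.3}]}}

```text
time: 15.55
position: [470.1, 50.7, 57.9]
tool_rot: [-0.44, 0.556, -0.554, 0.437]
force: [-6.6, 0.9, -0.4]
gripper_width: 37.1
```

Run:
```python
from g import *
plan(T(P,[(-119.6,0,57)])[0],P[2]); ov("h3",u0=270,v0=140,w=110,h=110,s=6)
```

```text
t 15.55 pos [470.1  50.7  57.9] F [-6.6  0.9 -0.4] w 37.1 q6 0.1
y-axis [-0.004  0.001 -1.   ] z-axis [ 0.973 -0.231 -0.005]
shift xyz [  0.    1.  -18.2] spin 0.001 or -3.141
```

View pics/h3.png

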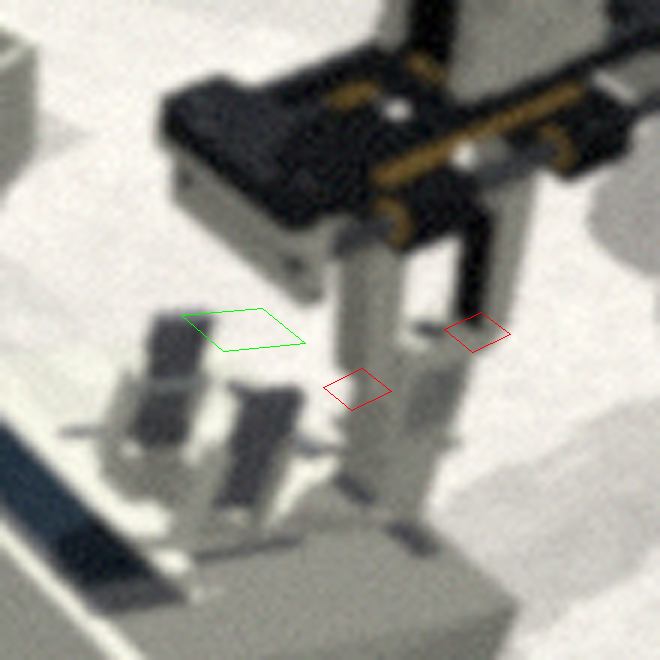

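>>> {"name": "arm_command", "arguments": {"moves": [{"x": 0, "y": 0, "z": 2, "spin": 0, "gripper": 0.3}, {"x": 0, "y": 0, "z": 4, "spin": 0, "gripper": 0.3}, {"x": 0, "y": 0, "z": 6, "spin": 0, "gripper": 0.3}, {"x": 0, "y": 0, "z": 6, "spin": 0, "gripper": 0.3}]}}

```text
time: 16.0
position: [474.0, 49.8, 57.3]
tool_rot: [-0.441, 0.557, -0.552, 0.437]
force: [-9.4, 3.0, 1.6]
gripper_width: 36.2
```

>>> {"name": "arm_command", "arguments": {"moves": [{"x": 0, "y": 0, "z": 2, "spin": 0, "gripper": 0.3}, {"x": 0, "y": 0, "z": 3, "spin": 0, "gripper": 0.3}, {"x": 0, "y": 0, "z": 3, "spin": 0, "gripper": 0.3}]}}

```text
time: 16.3
position: [475.3, 49.5, 57.2]
tool_rot: [-0.441, 0.558, -0.552, 0.436]
force: [-12.9, 4.1, 4.8]
gripper_width: 35.7
```

Run:
```python
from g import *
plan(T(P,[(-119.6,0,57)])[0],P[2]); ov("h4",u0=270,v0=140,w=110,h=110,s=6)
```

```text
t 16.3 pos [475.3  49.5  57.2] F [-12.9   4.1   4.8] w 35.7 q6 0.1
y-axis [-0.011  0.002 -1.   ] z-axis [ 0.973 -0.231 -0.011]
shift xyz [  0.    0.4 -23.5] spin 0.001 or -3.14
```

View pics/h4.png

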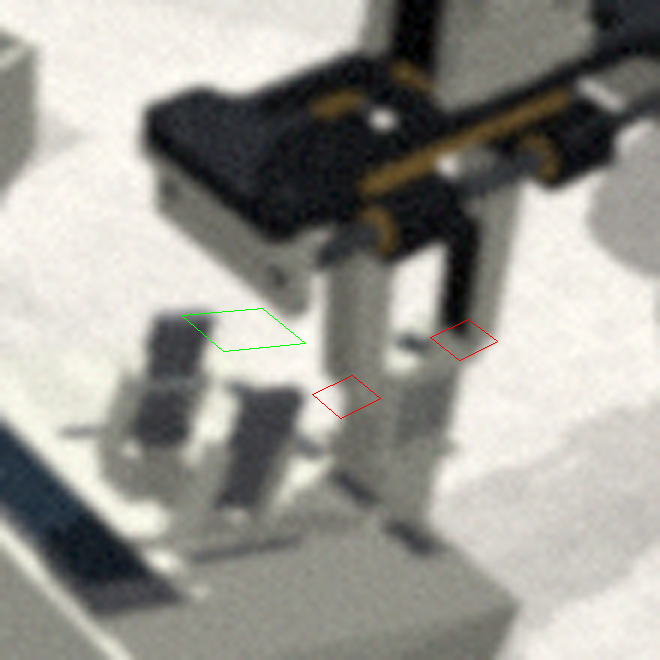

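>>> {"name": "arm_command", "arguments": {"moves": [{"x": 0, "y": 0, "z": -15, "spin": 0, "gripper": 0.3}, {"x": 0, "y": 0, "z": -40, "spin": 0, "gripper": 0.3}, {"x": 0, "y": -20, "z": -60, "spin": 0, "gripper": 0.3}, {"x": 0, "y": -50, "z": -60, "spin": 0, "gripper": 0.3}, {"x": 0, "y": -60, "z": -60, "spin": 0, "gripper": 0.3}, {"x": 0, "y": -60, "z": -60, "spin": 0, "gripper": 0.3}]}}

```text
time: 16.95
position: [425.5, 61.6, 120.3]
tool_rot: [0.437, -0.553, 0.556, -0.44]
force: [-0.7, 0.3, -0.9]
gripper_width: 35.5
```

Run:
```python
from g import *
plan([424,292,117],P[2]); ov("h5",u0=290,v0=100,w=130,h=120,s=5)
```

```text
t 16.95 pos [425.5  61.6 120.3] F [-0.7  0.3 -0.9] w 35.5 q6 0.12
y-axis [ 0.006 -0.001 -1.   ] z-axis [ 0.973 -0.231  0.006]
shift xyz [-223.8    3.1  -54.6] spin 0.001 or -3.141
```

View pics/h5.png

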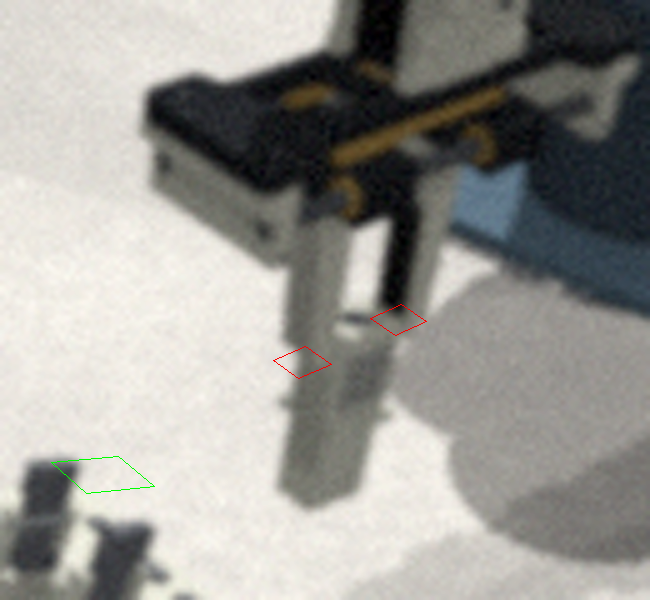

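Run:
```python
from g import *
o=get_obs();R=Ro.from_quat(o["tool_rot"]).as_matrix();p=o["position"]
print(R[:,0])
for d in range(20,50,5):
  print(d,[((proj("scene",p+R@[x,d,z])[0]-[290,100]+.5)*5).round() for x,z in((-11,15),(-11,-15),(11,15))],
   "top",[((proj("scene",p+R@[x,d-86,z])[0]-[290,100]+.5)*5).round() for x,z in((-11,18),(-11,-18),(11,18))])
```

```text
[-2.31037430e-01 -9.72944810e-01 -3.20404708e-04]
20 [array([326., 475.]), array([379., 450.]), array([291., 448.])] top [array([348., 306.]), array([415., 277.]), array([310., 280.])]
25 [array([325., 484.]), array([377., 459.]), array([289., 457.])] top [array([347., 317.]), array([413., 288.]), array([309., 290.])]
30 [array([323., 494.]), array([375., 468.]), array([288., 467.])] top [array([345., 327.]), array([412., 298.]), array([307., 301.])]
35 [array([322., 503.]), array([374., 478.]), array([287., 476.])] top [array([343., 338.]), array([410., 308.]), array([306., 311.])]
40 [array([320., 512.]), array([372., 487.]), array([285., 485.])] top [array([342., 348.]), array([408., 319.]), array([304., 322.])]
45 [array([319., 521.]), array([371., 496.]), array([284., 494.])] top [array([340., 358.]), array([406., 329.]), array([303., 332.])]
```

Upright now: width 35.5 mm, with the sides parallel to the fingers and the underside about 75 mm below the tips. Next is the tray.

>>> {"name": "arm_command", "arguments": {"moves": [{"x": -25, "y": 0, "z": -8, "spin": 0, "gripper": 0.3}, {"x": -60, "y": 0, "z": -18, "spin": 0, "gripper": 0.3}, {"x": -100, "y": 0, "z": -28, "spin": 0, "gripper": 0.3}, {"x": -140, "y": 0, "z": -38, "spin": 0, "gripper": 0.3}, {"x": -175, "y": 0, "z": -46, "spin": 0, "gripper": 0.3}, {"x": -205, "y": 2, "z": -52, "spin": 0, "gripper": 0.3}, {"x": -220, "y": 2, "z": -54, "spin": 0, "gripper": 0.3}, {"x": -224, "y": 2, "z": -54, "spin": 0, "gripper": 0.3}, {"x": -224, "y": 2, "z": -54, "spin": 0, "gripper": 0.3}]}}

```text
time: 17.9
position: [421.8, 291.9, 115.6]
tool_rot: [0.439, -0.555, 0.555, -0.438]
force: [-1.1, 0.3, -1.6]
gripper_width: 35.8
```

Run:
```python
from g import *
plan([424,292,60],P[2]); ov("t1",u0=350,v0=130,w=170,h=170,s=4)
f=grab_frame("top")[:,:,::-1];cv2.imwrite("pics/t1t.png",cv2.resize(f[200:330,120:280],None,fx=4,fy=4))
```

```text
t 17.9 pos [421.8 291.9 115.6] F [-1.1  0.3 -1.6] w 35.8 q6 0.62
y-axis [-0.001 -0.001 -1.   ] z-axis [ 0.973 -0.23  -0.001]
shift xyz [-0.6 55.6  2.2] spin 0.002 or -3.14
```

View pics/t1.png

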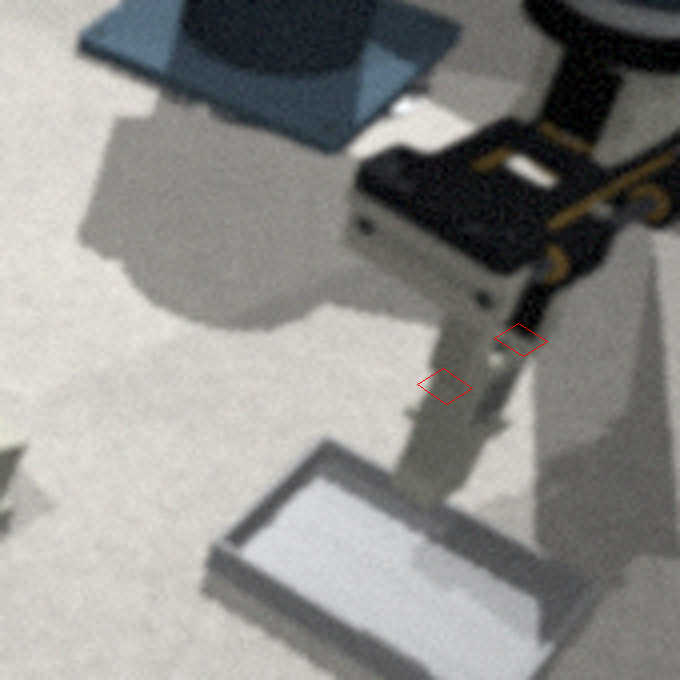

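View pics/t1t.png

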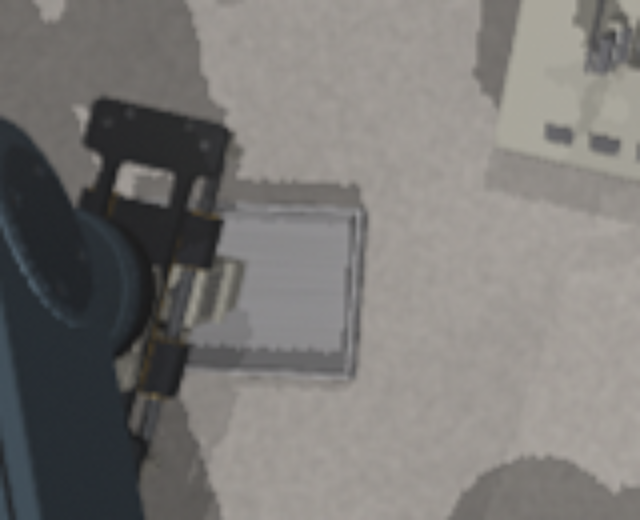

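>>> {"name": "arm_command", "arguments": {"moves": [{"x": 0, "y": 15, "z": 2, "spin": 0, "gripper": 0.3}, {"x": 0, "y": 30, "z": 2, "spin": 0, "gripper": 0.3}, {"x": 0, "y": 45, "z": 2, "spin": 0, "gripper": 0.3}, {"x": 0, "y": 55, "z": 2, "spin": 0, "gripper": 0.3}, {"x": 0, "y": 58, "z": 2, "spin": 0, "gripper": 0.3}, {"x": 0, "y": 58, "z": 2, "spin": 0, "gripper": 0.3}]}}

```text
time: 18.6
position: [423.9, 291.4, 58.4]
tool_rot: [-0.438, 0.555, -0.555, 0.438]
force: [0.3, -0.3, -0.9]
gripper_width: 36.2
```

Run:
```python
from g import *
plan([424,292,44],P[2]); ov("t2",u0=350,v0=160,w=150,h=140,s=5)
```

```text
t 18.6 pos [423.9 291.4  58.4] F [ 0.3 -0.3 -0.9] w 36.2 q6 0.62
y-axis [-0. -0. -1.] z-axis [ 0.973 -0.232 -0.   ]
shift xyz [-0.6 14.4  0. ] spin 0.0 or -3.141
```

View pics/t2.png

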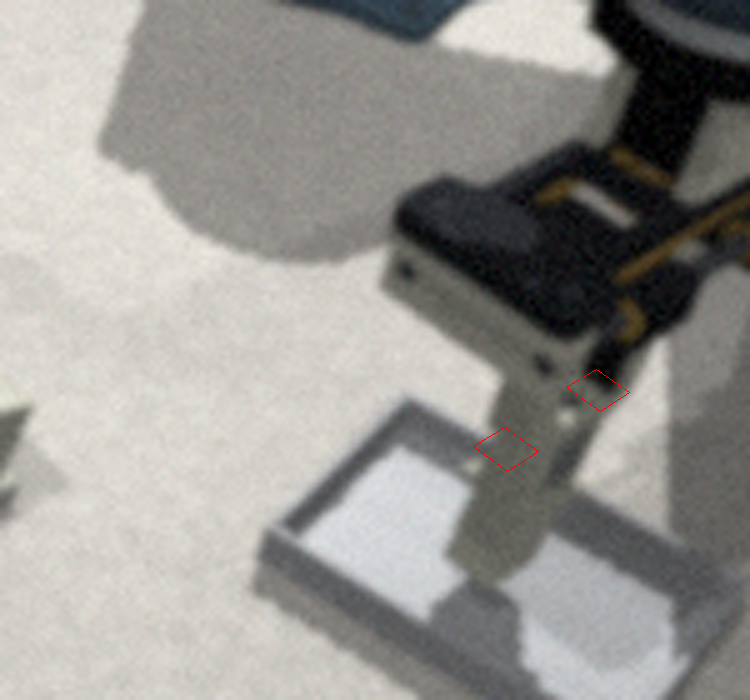

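Centred over the floor, close to touching. I'll lower in small steps and watch the force.

>>> {"name": "arm_command", "arguments": {"moves": [{"x": 0, "y": 3, "z": 0, "spin": 0, "gripper": 0.3}, {"x": 0, "y": 6, "z": 0, "spin": 0, "gripper": 0.3}, {"x": 0, "y": 9, "z": 0, "spin": 0, "gripper": 0.3}, {"x": 0, "y": 10, "z": 0, "spin": 0, "gripper": 0.3}, {"x": 0, "y": 10, "z": 0, "spin": 0, "gripper": 0.3}]}}

```text
time: 19.15
position: [423.6, 292.0, 48.3]
tool_rot: [-0.439, 0.555, -0.555, 0.438]
force: [-0.2, 0.3, -0.6]
gripper_width: 36.1
```

>>> {"name": "arm_command", "arguments": {"moves": [{"x": 0, "y": 1, "z": 0, "spin": 0, "gripper": 0.3}, {"x": 0, "y": 2, "z": 0, "spin": 0, "gripper": 0.3}, {"x": 0, "y": 3, "z": 0, "spin": 0, "gripper": 0.3}, {"x": 0, "y": 3, "z": 0, "spin": 0, "gripper": 0.3}]}}

```text
time: 19.55
position: [424.1, 292.2, 45.9]
tool_rot: [0.438, -0.555, 0.555, -0.439]
force: [-0.4, -0.5, 2.8]
gripper_width: 36.2
```

>>> {"name": "arm_command", "arguments": {"moves": [{"x": 0, "y": 1, "z": 0, "spin": 0, "gripper": 0.3}, {"x": 0, "y": 1.5, "z": 0, "spin": 0, "gripper": 0.3}, {"x": 0, "y": 1.5, "z": 0, "spin": 0, "gripper": 0.3}]}}

```text
time: 19.85
position: [424.4, 292.6, 45.7]
tool_rot: [0.438, -0.555, 0.555, -0.439]
force: [-2.9, 0.6, 12.7]
gripper_width: 35.8
```

Run:
```python
from g import *
plan([424,292,44],P[2]); ov("t3",u0=370,v0=180,w=130,h=120,s=5)
```

```text
t 19.85 pos [424.4 292.6  45.7] F [-2.9  0.6 12.7] w 35.8 q6 0.62
y-axis [ 0.002  0.001 -1.   ] z-axis [ 0.973 -0.231  0.001]
shift xyz [ 0.7  1.7 -0.3] spin 0.001 or -3.141
```

View pics/t3.png

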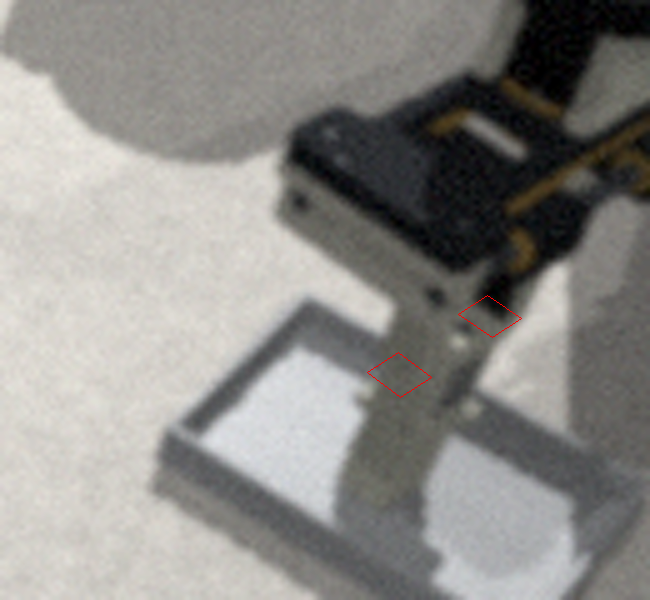

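It's standing on the floor with 13 N of press. I'll ease off 1 mm and open.

>>> {"name": "arm_command", "arguments": {"moves": [{"x": 0, "y": -0.7, "z": 0, "spin": 0, "gripper": 0.3}, {"x": 0, "y": -0.7, "z": 0, "spin": 0, "gripper": 0.41}, {"x": 0, "y": -0.7, "z": 0, "spin": 0, "gripper": 0.45}, {"x": 0, "y": -0.7, "z": 0, "spin": 0, "gripper": 0.55}, {"x": 0, "y": -0.7, "z": 0, "spin": 0, "gripper": 0.7}, {"x": 0, "y": -0.7, "z": 0, "spin": 0, "gripper": 0.8}, {"x": 0, "y": -0.7, "z": 0, "spin": 0, "gripper": 0.8}]}}

```text
time: 20.6
position: [423.7, 291.9, 44.6]
tool_rot: [-0.439, 0.555, -0.555, 0.438]
force: [0.3, 0.3, -0.1]
gripper_width: 69.4
```

Run:
```python
from g import *
plan([424,292,44],P[2]); ov("t4",u0=370,v0=180,w=130,h=120,s=5)
```

```text
t 20.6 pos [423.7 291.9  44.6] F [ 0.3  0.3 -0.1] w 69.4 q6 0.62
y-axis [-0. -0. -1.] z-axis [ 0.973 -0.231 -0.   ]
shift xyz [-0.1  0.6  0.3] spin 0.001 or -3.141
```

View pics/t4.png

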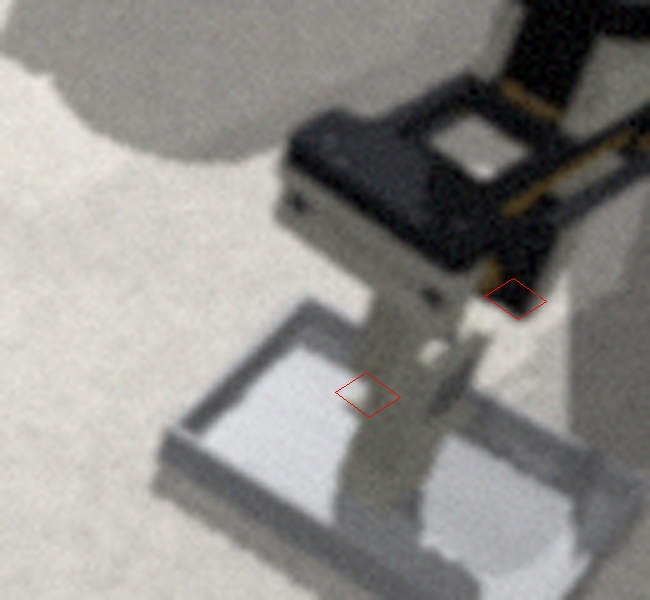

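Let go, and it stands. I'll rise straight up, then check from both cameras.

>>> {"name": "arm_command", "arguments": {"moves": [{"x": 0, "y": -10, "z": 0, "spin": 0, "gripper": 0.8}, {"x": 0, "y": -30, "z": 0, "spin": 0, "gripper": 0.8}, {"x": 0, "y": -70, "z": 0, "spin": 0, "gripper": 0.8}, {"x": 0, "y": -110, "z": 0, "spin": 0, "gripper": 0.8}, {"x": 40, "y": -120, "z": -30, "spin": 0, "gripper": 0.8}, {"x": 80, "y": -120, "z": -60, "spin": 0, "gripper": 0.8}, {"x": 120, "y": -120, "z": -80, "spin": 0, "gripper": 0.8}, {"x": 160, "y": -120, "z": -90, "spin": 0, "gripper": 0.8}, {"x": 200, "y": -120, "z": -90, "spin": 0, "gripper": 0.8}, {"x": 200, "y": -120, "z": -90, "spin": 0, "gripper": 0.8}]}}

```text
time: 21.65
position: [289.2, 114.9, 165.4]
tool_rot: [0.437, -0.555, 0.557, -0.437]
force: [-0.4, -0.0, -0.7]
gripper_width: 74.5
```

Run:
```python
from g import *
plan([424,292,44],P[2])
a=[]
tr=[423.8,292.6,-.052]
for n,(u0,v0) in {"scene":(380,190),"top":(130,210)}.items():
  f=grab_frame(n)[:,:,::-1]; cv2.imwrite(f"pics/end_{n}.png",f)
  s=4;c=cv2.convertScaleAbs(cv2.resize(f[v0:v0+120,u0:u0+100],None,fx=s,fy=s,interpolation=cv2.INTER_CUBIC),alpha=1.4)
  for X,col in ((T(tr,[(55,75,20),(55,-75,20),(-55,-75,20),(-55,75,20)]),(0,0,255)),):
    cv2.polylines(c,[((proj(n,X)-[u0,v0]+.5)*s).astype(int)],True,col,1)
  q=[424,292,P[2]]
  for z,h,k in((4,15,11),(90,18,11)):
    cv2.polylines(c,[((proj(n,T(q,[(h,k,z),(h,-k,z),(-h,-k,z),(-h,k,z)]))-[u0,v0]+.5)*s).astype(int)],True,(0,255,0),1)
  a.append(c)
cv2.imwrite("pics/end.png",np.hstack(a))
for n in C:
  A=cv2.imread(f"pics/raw_{n}.png");B=cv2.imread(f"pics/end_{n}.png")
  cv2.imwrite(f"pics/cmp_{n}.png",np.hstack([A,B])[:, ::1] if 0 else cv2.resize(B,None,fx=1.2,fy=1.2))
```

```text
t 21.65 pos [289.2 114.9 165.4] F [-0.4 -0.  -0.7] w 74.5 q6 0.26
y-axis [ 0.001 -0.002 -1.   ] z-axis [ 0.972 -0.236  0.002]
shift xyz [-204.1  121.3   88.9] spin -0.005 or 3.137
```

View pics/end.png

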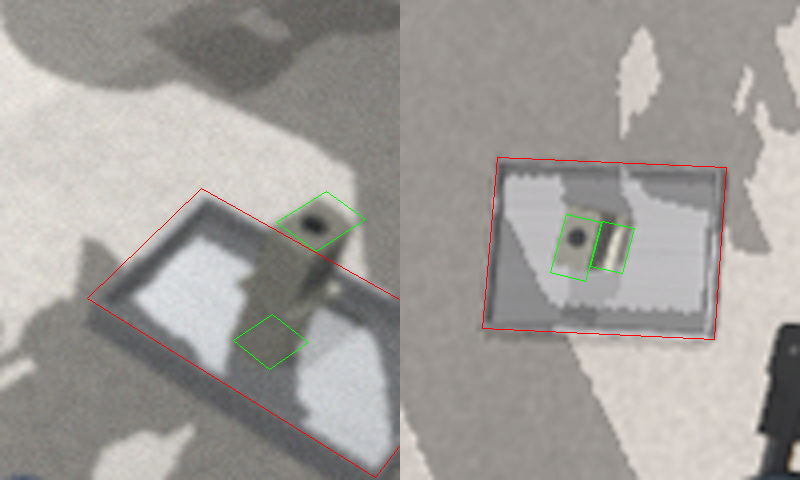

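View pics/cmp_scene.png

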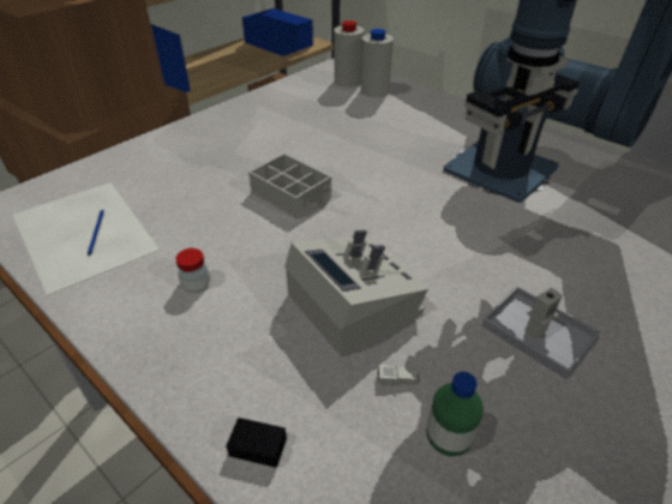

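The cartridge stands upright near the tray's centre. Its outline matches the upright model at 4 and 90 mm to about 1 to 2 px. The rack, jar and bottle look unmoved. I'm handing the job in.

Run:
```python
from rig import *
finish_job()
print(get_obs()["time"])
```

```text
the job is handed in; nothing more can be done
the job is handed in; nothing more can be done
```

The cartridge is out of the meter and standing upright, let go, near the middle of the tray floor. I handed the job in at about 22 s; no verdict was reported.

**What I did:**
- **Freeing it:** I pinched both clips to about 43 mm. At 46 mm it had not yet released. It sprang up by itself, and a picture with the jaws open matched the 14 mm rise.
- **Pulling it out:** I gripped its x faces and drew it along the dock's z, with at most about 2 N on the wrist.
- **Standing it up:** The tool cannot tilt, so the cartridge came out still leaning about 20°. I swung it upright in the grip by pressing its foot against the fixed meter's front face. This took about 14 N, and the jaw width fell from 40.5 to 35.7 mm.
- **Setting it down:** I lowered it until it pressed the tray floor with 12.7 N, eased off, opened the jaws and backed away.

**Last checks:** Both cameras match an upright cartridge standing on the floor to about 1–2 px. The rack, jar and bottle look unmoved by eye in the last scene picture. Wrist force was near zero.

**What disagreed:**
- The camera put the fingertips about 35 mm above the reported TCP. I worked from the camera and the force, and that held throughout.
- The meter's front face was met about 10 mm later than my model predicted.
- I did not measure the force between cartridge and clips directly.

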